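# Press plates onto freshly glued loudspeakers

### The job

Four freshly glued loudspeakers lie face up on the bench: put onto each one the aluminium press plate that has its outline, knob up, flat on its rim with the edges lined up all round. Lower the plates gently rather than dropping them, let go of them all, and leave the two small glue bottles standing where they are.

Things in the scene. Friction and masses are not known exactly. Their poses are not given: they have to be found in the camera images.
- driver_large: Loudspeaker lying face up, fixed to the bench: black flat rim (mounting flange), grey cone sunk inside it with a small black dome in the middle. The larger round one: rim 116 mm outer diameter, about 12 mm wide. Top of the rim 50 mm above the bench; rim 6 mm thick. Origin on its axis at bench level, z up.
- driver_small: Loudspeaker lying face up, fixed to the bench: black flat rim (mounting flange), grey cone sunk inside it with a small black dome in the middle. The smaller round one: rim 84 mm outer diameter, about 12 mm wide. Top of the rim 50 mm above the bench; rim 6 mm thick. Origin on its axis at bench level, z up.
- driver_oblong: Loudspeaker lying face up, fixed to the bench: black flat rim (mounting flange), grey cone sunk inside it with a small black dome in the middle. Racetrack-shaped (straight sides, half-round ends): rim 128 mm long by 84 mm, 12 mm wide. Top of the rim 50 mm above the bench; rim 6 mm thick. Origin on its axis at bench level, z up, x along its length.
- driver_square: Loudspeaker lying face up, fixed to the bench: black flat rim (mounting flange), grey cone sunk inside it with a small black dome in the middle. Square rim 90 mm by 90 mm with a 74 mm round opening. Top of the rim 50 mm above the bench; rim 6 mm thick. Origin on its axis at bench level, z up, x and y square to its sides.
- plate_large: Loose flat aluminium glue-press plate 8 mm thick with an upright round knob at its centre (30 mm diameter, 40 mm tall, top 48 mm above the plate's underside), lying knob up on the bench, 0.13 to 0.42 kg. Round, 116 mm diameter: the outline of the larger round loudspeaker. Origin at the centre of its underside, z up along the knob.
- plate_small: Loose flat aluminium glue-press plate 8 mm thick with an upright round knob at its centre (30 mm diameter, 40 mm tall, top 48 mm above the plate's underside), lying knob up on the bench, 0.13 to 0.42 kg. Round, 84 mm diameter: the outline of the smaller round loudspeaker. Origin at the centre of its underside, z up along the knob.
- plate_oblong: Loose flat aluminium glue-press plate 8 mm thick with an upright round knob at its centre (30 mm diameter, 40 mm tall, top 48 mm above the plate's underside), lying knob up on the bench, 0.13 to 0.42 kg. Racetrack-shaped, 128 mm by 84 mm: the outline of the oblong loudspeaker. Origin at the centre of its underside, z up along the knob, x along its length.
- plate_square: Loose flat aluminium glue-press plate 8 mm thick with an upright round knob at its centre (30 mm diameter, 40 mm tall, top 48 mm above the plate's underside), lying knob up on the bench, 0.13 to 0.42 kg. Square, 90 mm by 90 mm: the outline of the square loudspeaker. Origin at the centre of its underside, z up along the knob, x and y square to its sides.
- glue_a: Bystander: small loose translucent white glue bottle standing upright, 34 mm diameter, 76 mm tall with a pointed nozzle. Origin at the centre of its underside. Leave it standing where it is.
- glue_b: Bystander: small loose translucent white glue bottle standing upright, 34 mm diameter, 76 mm tall with a pointed nozzle. Origin at the centre of its underside. Leave it standing where it is.
There are look-alikes about, which are no part of the job. What is shaped like the plate_large but green or pink is not meant.

How it is judged:
By the outcome, as a careful person would: the job done as asked, in the order asked, and still so for the second after the job is handed in, with the robot touching nothing.
It also fails if it takes over 90 s, if anything falls off the work surface, if the arm or the gripper's body presses on something with over 40 N, if the wrist force passes 120 N, or if a joint passes its speed limit or range.

### The arm

A 7-joint arm with a two-finger parallel gripper is mounted at the origin on the work surface. World frame = base frame: x ahead of the robot, y to its left, z up, the work surface at z = 0. Lengths are in m, angles in degrees, forces in N, time in s.
With the tool pointing down it reaches from about 0.425 to 0.875 m from the base axis. Payload 4.7 kg.
Tool frame: the origin (TCP) lies between the finger pads; the fingertips stand 14 mm ahead of it and the grasp point (between the pads) lies 5 mm behind it (env.tip_reach is the distance from the TCP to the fingertips, in m); z points along the fingers, y is the direction in which the jaws open and shut (so a half turn about z gives the same grasp; the last joint's range is limited). The gripper opens to 87 mm and grips with 3 to 60 N. Pads are 19 mm wide; open, the fingers measure 117 mm over their backs; the gripper's body (75 mm by 190 mm) begins 51 mm behind the grasp point.
Start: joints at [-69.494, 18.392, -4.016, 83.108, 1.295, 78.541, -3.26], TCP at [0.219, 0.612, 0.237] pointing down, gripper open.
Joint ranges: [-163.93, 163.93], [-17.29, 119.83], [-79.2, 71.16], [3.27, 140.29], [-89.18, 269.18], [5.43, 117.66], [-154.24, 154.24]. Speed limits (degrees/s): [147.25, 147.25, 180, 180, 180, 180, 180].

### API

Orientations are given as [roll, pitch, yaw] about the fixed x, y, z axes, in that order (R = Rz(yaw) Ry(pitch) Rx(roll)).
In Python, from cell import env gives the robot as it stands. The module is installed in compiled form; this text tells all that it offers.
- The arm moves only by the shell command python3 -m pendant 'ROWS' [FORCE]. ROWS is JSON, a list of rows, each an object of numbers: "rx", "ry", "rz": the turn, a rotation vector about the tool's x, y, z in degrees; "tx", "ty", "tz": the shift along the tool's x, y, z in mm; "jaw": the finger opening in mm, from 0 to 87. In form: [{"rx": .., "ry": .., "rz": .., "tx": .., "ty": .., "tz": .., "jaw": ..}, ...]. A call has 1 to 20 rows; each row shifts and turns the commanded pose from where the row before left it, along the tool's axes as they then stand; what a row does not reach is not made up. A row lasts 1/12 s, in which the tool goes at most 41.7 mm and 7.16 degrees, less where a joint would pass 70% of its speed; a pose out of reach is approached as far as the arm can. A call with a gripper value outside its range is refused whole. The fingers move at their own pace and stop on an object; FORCE is the grip in N (left out, the last holds). Time passes only in rows, so rows that do not move let the fingers close. It gives the time, the measured TCP pose, the force and the opening at its end, in the units of the state.
- env.get_obs(): the state, without advancing time (a new reading comes with each control period).
- env.read_camera(name): name is "scene" or "top" or "wrist"; returns a dict with "img" (480x640x3 uint8, red, green, blue), "range_z" (480x640 float32, m along the optical axis (not along the pixel's ray), 0 where there is no reading), "vertical_fov" (degrees; the focal length in pixels is half the picture's height over the tangent of half this angle, whatever the lens; pixels are square), "cx", "cy" (the principal point, pixels), "world_to_cam" (4x4, takes a point from world to camera coordinates). Camera axes: x right, y up, looking along -z (the intrinsics and any distortion apply to the point x, -y, -z); pixel columns grow to the right and rows downward; lengths in m; the calibration is good to about 2 mm. A picture is of the moment at which its call begins.
- env.sign_off(): hands the job in, once; it reports no verdict.
The state is a dict: "time_s": time; "qpos": joint angles; "joint_velocities": joint speeds; "effort": joint torques, N m; "tool_pos": TCP position; "tool_rot": TCP orientation; "force": force on the tool from outside, world axes, zero at the start; "wrist_torque": the same for the moment, N m; "grip_width": finger opening in m.
Only numpy, scipy, OpenCV 4.12 (cv2) and the standard library are available. Lean on these libraries where they do the work, as an engineer would, in place of code of your own. Each camera call takes 0.05 s, during which the arm holds its last target.

## Working session

There is one attempt and no reset: what is moved stays moved. The work goes in short steps, Python scripts to look and compute and a shell command to move; the robot and the scene stay as the last step left them, time stands still between calls to the robot, and variables do not carry over. Pictures are saved under pics/ and viewed, and the job is handed in when it is done.

```bash
mkdir -p pics; ls; cat > h.py <<'E'
import numpy as np, cv2
from cell import env
def shot(name,fn):
    c=env.read_camera(name); cv2.imwrite('pics/'+fn,c['img'][:,:,::-1]); np.savez('pics/'+fn+'.npz',**c); return c
def K(c):
    f=240/np.tan(np.radians(c['vertical_fov'])/2); return f
E
python3 - <<'E'
from h import *
for n in ['scene','top','wrist']:
    c=shot(n,n+'0.png'); print({k:(v if k not in('img','range_z') else v.shape) for k,v in c.items()})
print(env.get_obs())
E
```

```text
pics
{'img': (480, 640, 3), 'range_z': (480, 640), 'vertical_fov': 43.321292797977755, 'cx': 322.51448515185535, 'cy': 236.76910906161655, 'world_to_cam': array([[ 0.7348898 ,  0.6781584 ,  0.00617889, -0.35732592],
       [-0.50591438,  0.54212362,  0.67093414,  0.2299365 ],
       [ 0.4516499 , -0.49618865,  0.7414912 , -1.55581227],
       [ 0.        ,  0.        ,  0.        ,  1.        ]])}
{'img': (480, 640, 3), 'range_z': (480, 640), 'vertical_fov': 53.714069423208464, 'cx': 322.296180178033, 'cy': 233.44674096803374, 'world_to_cam': array([[ 0.02788253, -0.99948131, -0.01611442, -0.01390342],
       [ 0.98254597,  0.02443692,  0.18440785, -0.48596899],
       [-0.18391841, -0.02097491,  0.9827177 , -0.89590134],
       [ 0.        ,  0.        ,  0.        ,  1.        ]])}
{'img': (480, 640, 3), 'range_z': (480, 640), 'vertical_fov': 67.1343486304027, 'cx': 314.8307001439927, 'cy': 239.81988569614649, 'world_to_cam': array([[ 3.37808378e-01,  9.41214396e-01, -9.80292887e-04,
        -6.49476843e-01],
       [-9.10497291e-01,  3.26519530e-01, -2.53731513e-01,
         3.015
[... 179 characters left out ...]
]])}
{'time_s': 0.15, 'qpos': array([-69.49494472,  18.42927496,  -4.01442903,  83.15889196,
         1.29555795,  78.54334819,  -3.25944496]), 'joint_velocities': array([-0.00601468, -0.1186022 ,  0.02555669, -0.2294419 , -0.0208197 ,
       -0.02948568,  0.01896904]), 'effort': array([ 3.83574061e-04, -4.91795611e+01, -4.04317193e-01, -3.12876034e+01,
       -6.37984299e-02,  4.05766221e-02,  1.04970336e-04]), 'tool_pos': array([0.2190014 , 0.61155672, 0.23571255]), 'tool_rot': array([-1.79913732e+02,  6.10277324e-03,  1.60303964e+02]), 'force': array([ 0.10614125, -0.82100205,  0.38195751]), 'wrist_torque': array([ 0.0244797 , -0.00236766, -0.00508184]), 'grip_width': 0.08688945062850345}
```

View pics/scene0.png

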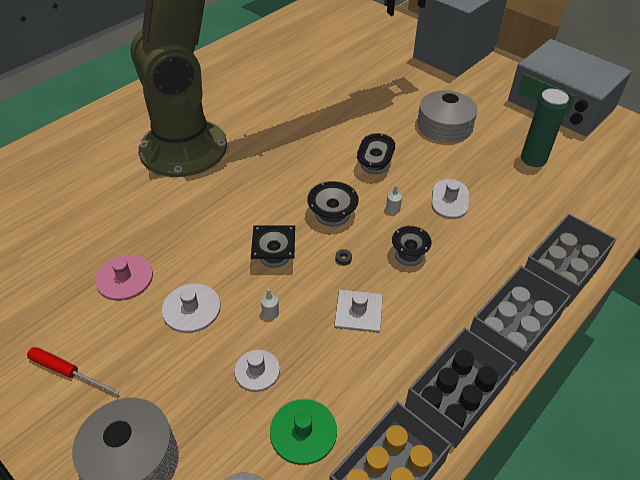

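View pics/top0.png

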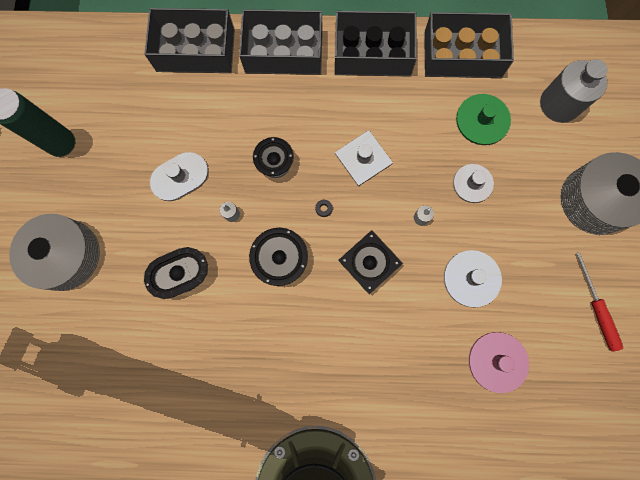

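View pics/wrist0.png

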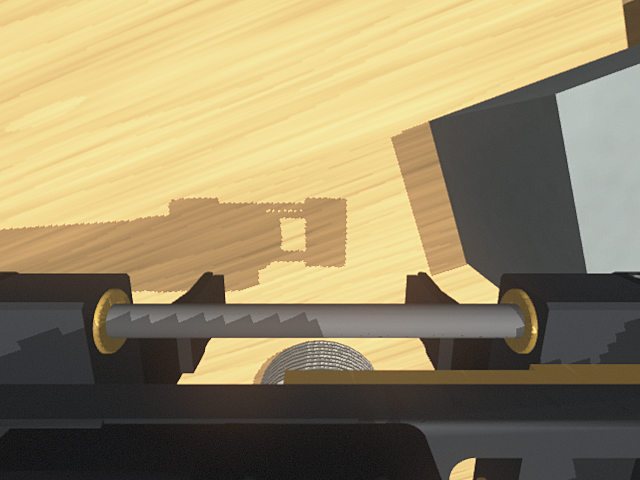

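```bash
cat >> h.py <<'E'
def pts(c):
    f=K(c); z=c['range_z'].astype(float); v,u=np.mgrid[0:480,0:640]
    P=np.stack([(u-c['cx'])/f*z, -(v-c['cy'])/f*z, -z],-1)
    T=c['world_to_cam']; return (P-T[:3,3])@T[:3,:3]
def proj(c,X):
    X=np.atleast_2d(X); T=c['world_to_cam']; p=X@T[:3,:3].T+T[:3,3]; f=K(c)
    return np.stack([c['cx']+f*p[:,0]/-p[:,2], c['cy']-f*p[:,1]/-p[:,2]],1)
def ray(c,uv,zp):
    uv=np.atleast_2d(uv).astype(float); f=K(c); T=c['world_to_cam']; R=T[:3,:3]; o=-R.T@T[:3,3]
    d=np.stack([(uv[:,0]-c['cx'])/f,-(uv[:,1]-c['cy'])/f,-np.ones(len(uv))],1)@R
    return o+d*((zp-o[2])/d[:,2])[:,None]
E
python3 - <<'E'
from h import *
for n in ['top','scene']:
    c=dict(np.load(f'pics/{n}0.png.npz')); P=pts(c); 
    ok=c['range_z']>0
    print(n, 'bench z grid'); print(np.round(P[20:480:50,20:640:75,2]*1000).astype(int))
    for lo,hi,nm in[(.044,.056,'rim'),(.0045,.013,'plate'),(.044,.053,'knob')]:
        m=(ok&(P[...,2]>lo)&(P[...,2]<hi)&(P[...,0]>.3)&(P[...,0]<.85)&(abs(P[...,1])<.45)).astype(np.uint8)
        k,l,s,ce=cv2.connectedComponentsWithStats(m)
        for i in range(1,k):
            if s[i,4]>(60): 
                q=P[l==i]; r=cv2.minAreaRect((q[:,:2]*1000).astype(np.float32)); print(nm,s[i,4],ce[i].round(1),'z',q[:,2].mean().round(4),'rect c',np.round(r[0],1),np.round(r[1],1),round(r[2],1))
E
```

```text
top bench z grid
[[ -2  -2  31  49  71  45  47   0   0]
 [ -4  -4   8  14  19  20  26  -3  -4]
 [172  -3  -3  -5  -1  -3   6   0  -3]
 [ -3  -1  47  -3  -2  -1   8  -2 100]
 [  0   0   0  -2  -3  -3  -1   1  84]
 [ 65   2  41  -2   2  47   7  -2  -3]
 [  0  -2  -3   0 970  -2  -2   1  -4]
 [ -3  -1  -4  -3   0   1   2   2   1]
 [  0  -2   0  -2   1  -4  -2  -1  -1]
 [ -1   0  -2  -2  96   0  -1  -1  -1]]
rim 149 [489.3 110.4] z 0.0466 rect c [ 754.  -340.4] [27.7 30.1] 69.7
rim 851 [272.7 156.1] z 0.048 rect c [644.5 104.3] [82.9 82.2] 3.7
rim 156 [364.8 150.7] z 0.0467 rect c [660.2 -83.8] [28.5 28.4] 26.3
rim 148 [172.5 169.7] z 0.0468 rect c [610.5 309.1] [29.9 27.3] 46.8
rim 162 [479.  176.9] z 0.0469 rect c [ 609.6 -313.9] [27.8 28.5] 13.5
rim 106 [227.7 209.6] z 0.0476 rect c [530.1 191.5] [26.4 26.9] 46.9
rim 113 [425.1 213.3] z 0.0473 rect c [ 532.4 -205. ] [27.4 26.4] 74.4
rim 1496 [278.2 256.4] z 0.0479 rect c [438.   84.8] [113.4 114.9] 2.1
rim 1405 [370.4 261.6] z 0.0483 rect c [432.6 -96.4] [90.  90.4] 43.3
rim 1279 [175.3 272.5] z 0.0479 rect c [400.9 284.5] [ 85. 127.]
[... 3306 characters left out ...]
1 [332.6 198.5] z 0.0491 rect c [439.8  85.2] [118.1 115.1] 82.7
knob 102 [452.9 185. ] z 0.0486 rect c [611.7 307.6] [29.9 32.5] 42.5
knob 84 [393.9 195.9] z 0.0478 rect c [532.4 189.2] [30.8 30. ] 62.4
knob 958 [272.7 241.1] z 0.0494 rect c [432.6 -97.1] [89.8 96.9] 44.4
knob 651 [411.2 240.3] z 0.0495 rect c [644.8 104.2] [82.5 84. ] 42.3
knob 166 [187.7 294.7] z 0.0482 rect c [ 410.7 -307.9] [28.  31.6] 69.6
knob 162 [359.5 297.6] z 0.0485 rect c [661.8 -84.6] [28.5 29.5] 2.5
knob 111 [269.3 300.1] z 0.0478 rect c [ 536.3 -207.4] [30.3 27.8] 33.4
knob 201 [255.  358.2] z 0.0483 rect c [ 611.5 -315.4] [28.5 29.5] 79.0
knob 249 [302.6 419.7] z 0.0482 rect c [ 755.6 -341.2] [29.  29.8] 16.0
```

```bash
cat > meas.py <<'E'
from h import *
def obj(c,seed,zp,lo,hi):
    "mask by height, outer contour fill, cast onto plane zp, return centre & angle"
    P=pts(c); img=c['img']; hsv=cv2.cvtColor(img,cv2.COLOR_RGB2HSV)
    m=((P[...,2]>lo)&(P[...,2]<hi)&(c['range_z']>0)).astype(np.uint8)
    k,l,s,ce=cv2.connectedComponentsWithStats(m)
    best=min([i for i in range(1,k) if s[i,4]>300],key=lambda i:np.hypot(*(ce[i]-seed)))
    cs,_=cv2.findContours((l==best).astype(np.uint8),cv2.RETR_EXTERNAL,cv2.CHAIN_APPROX_NONE)
    q=max(cs,key=cv2.contourArea)[:,0,:]; q=cv2.convexHull(q)[:,0,:]
    W=ray(c,q,zp)[:,:2]*1000
    h=W.astype(np.float32).reshape(-1,1,2)
    M=cv2.moments(h); cen=np.array([M['m10'],M['m01']])/M['m00']
    ang=.5*np.degrees(np.arctan2(2*M['mu11'],M['mu20']-M['mu02']))
    r=cv2.minAreaRect(h)
    return cen,ang,r
D={'large':(.438,.085),'small':(.6445,.104),'oblong':(.401,.2845),'square':(.4326,-.0965)}
Pl={'large':(.409,-.307),'small':(.610,-.314),'oblong':(.611,.309),'square':(.661,-.083)}
if __name__=='__main__':
    for n in ['top','scene']:
        c=dict(np.load(f'pics/{n}0.png.npz'))
        for nm,A,z,lo,hi in(('drv',D,.05,.044,.056),('pl',Pl,.008,.004,.0135)):
            for k,p in A.items():
                ce,a,r=obj(c,proj(c,[*p,z])[0],z,lo,hi)
                print(n,nm,k,ce.round(1),'axis',round(a,1),'rect',np.round(r[0],1),np.round(r[1],1),round(r[2],1))
E
python3 meas.py
```

```text
top drv large [438.1  84. ] axis 73.1 rect [437.8  84.5] [112.7 114.1] 1.5
top drv small [643.4 104.2] axis 17.6 rect [643.8 104.1] [81.4 82.1] 1.3
top drv oblong [400.9 283.6] axis -65.2 rect [400.8 283.7] [ 84.6 126.6] 25.3
top drv square [432.2 -96.1] axis -25.9 rect [432.2 -96.2] [89.8 90.4] 43.4
top pl large [ 409.2 -306.2] axis -83.0 rect [ 408.8 -306. ] [113.6 114.3] 45.2
top pl small [ 609.2 -313.7] axis -48.9 rect [ 608.9 -313.3] [82.3 84.2] 47.1
top pl oblong [610.  308.3] axis -58.0 rect [610.1 307.9] [ 85.8 126.8] 31.5
top pl square [659.8 -83.2] axis 3.1 rect [659.8 -83.2] [90.2 90.2] 35.6
scene drv large [439.5  83.2] axis -55.9 rect [439.5  83.3] [114.9 115.9] 43.1
scene drv small [645.5 103.5] axis -67.7 rect [645.9 103.4] [82.4 82.3] 43.0
scene drv oblong [401.8 283. ] axis -63.1 rect [401.9 282.8] [ 84.8 133. ] 24.9
scene drv square [433.8 -98.1] axis -33.1 rect [434.  -97.9] [90.7 93.2] 43.0
scene pl large [ 410.9 -307.8] axis -10.9 rect [ 411.  -307.7] [115.3 118.1] 75.7
scene pl small [ 611.2 -315.2] axis -39.1 rect [ 611.9 -315. ] [83.  86.2] 87.7
scene pl oblong [611.6 307.2] axis -57.1 rect [611.5 306.3] [ 85.7 136.6] 33.5
scene pl square [662.5 -84.6] axis -47.9 rect [663.  -84.8] [91.6 95.5] 35.0
```

```bash
python3 - <<'E'
import cv2,numpy as np
a=cv2.imread('pics/top0.png'); b=cv2.resize(a[90:400,420:540],None,fx=1.9,fy=1.9,interpolation=cv2.INTER_CUBIC)
d=cv2.resize(a[130:310,140:420],None,fx=1.9,fy=1.9,interpolation=cv2.INTER_CUBIC)
o=np.zeros((max(b.shape[0],d.shape[0]),b.shape[1]+d.shape[1],3),np.uint8);o[:b.shape[0],:b.shape[1]]=b;o[:d.shape[0],b.shape[1]:]=d
cv2.imwrite('pics/crop.png',o);print(o.shape)
E
```

```text
(589, 760, 3)
```

View pics/crop.png

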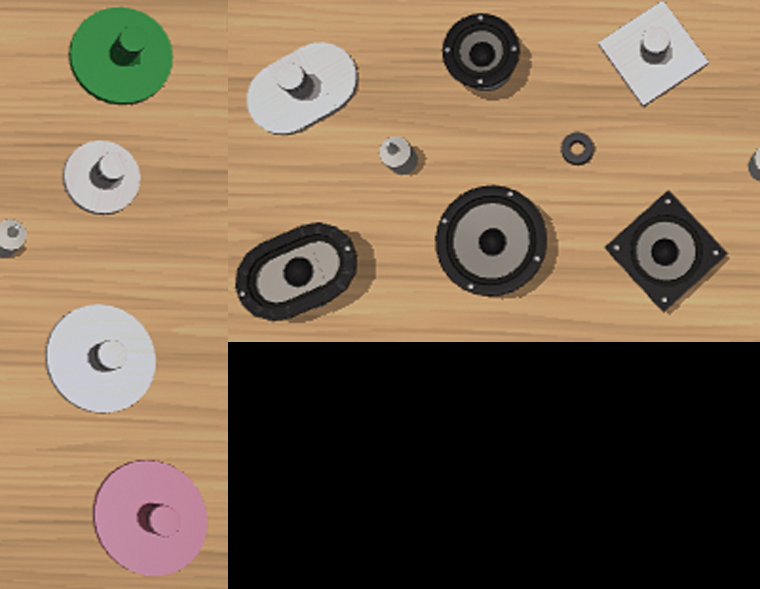

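```bash
cat > go.py <<'E'
import sys
from h import *
from scipy.spatial.transform import Rotation as R
o=env.get_obs(); p=o['tool_pos']*1000; rot=R.from_euler('xyz',o['tool_rot'],degrees=True)
x,y,z,yaw=map(float,sys.argv[1:5])
cy=o['tool_rot'][2]; rz=-((yaw-cy+180)%360-180)
# translation in tool axes after the turn
Rn=R.from_euler('xyz',[180,0,yaw],degrees=True)
print('t',round(o['time_s'],2),'pos',p.round(1),'rot',o['tool_rot'].round(2),'F',o['force'].round(1),'w',round(o['grip_width']*1000,1))
print('rz',round(rz,2),'then (tx,ty,tz)',Rn.inv().apply(np.array([x,y,z])-p).round(1),' before turn:',rot.inv().apply(np.array([x,y,z])-p).round(1))
E
python3 go.py 610.7 308 160 117
```

```text
t 0.15 pos [219.  611.6 235.7] rot [-1.7991e+02  1.0000e-02  1.6030e+02] F [ 0.1 -0.8  0.4] w 86.9
rz 43.3 then (tx,ty,tz) [-448.3  211.2   75.7]  before turn: [-471.1 -153.7   76. ]
```

```bash
python3 -m pendant '[{"rz":7,"tz":10},{"rz":7,"tz":10},{"rz":7,"tz":10},{"rz":7,"tz":10},{"rz":7,"tz":10},{"rz":7,"tz":10},{"rz":1.3,"tz":10},{"tx":-34.5,"ty":16.2},{"tx":-34.5,"ty":16.2},{"tx":-34.5,"ty":16.2},{"tx":-34.5,"ty":16.2},{"tx":-34.5,"ty":16.2},{"tx":-34.5,"ty":16.2},{"tx":-34.5,"ty":16.2},{"tx":-34.5,"ty":16.2},{"tx":-34.5,"ty":16.2},{"tx":-34.5,"ty":16.2},{"tx":-34.5,"ty":16.2},{"tx":-34.5,"ty":16.2},{"tx":-34.5,"ty":16.2}]' 40; python3 go.py 610.7 308 160 117; python3 -c "
from h import *
c=shot('wrist','w1.png')
print(np.linalg.inv(c['world_to_cam']).round(3))"
```

```text
t 0.15 pos [219.  611.6 235.7] rot [-1.7991e+02  1.0000e-02  1.6030e+02] F [ 0.1 -0.8  0.4] w 86.9
rz 43.3 then (tx,ty,tz) [-448.3  211.2   75.7]  before turn: [-471.1 -153.7   76. ]
[[ 0.338 -0.91  -0.239  0.154]
 [ 0.941  0.327  0.086  0.635]
 [-0.001 -0.254  0.967  0.384]
 [ 0.     0.     0.     1.   ]]invalid input at $[0]: expected keys rx, ry, rz, tx, ty, tz, jaw
```

View pics/w1.png

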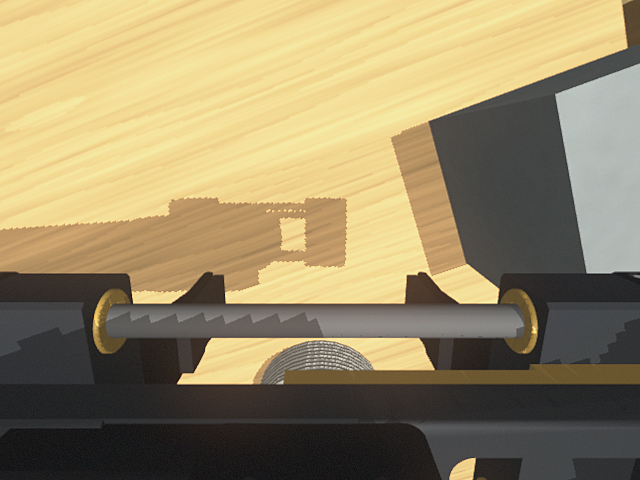

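```bash
python3 -m pendant '[{"rx":0,"ry":0,"rz":7,"tx":0,"ty":0,"tz":10,"jaw":87},{"rx":0,"ry":0,"rz":7,"tx":0,"ty":0,"tz":10,"jaw":87},{"rx":0,"ry":0,"rz":7,"tx":0,"ty":0,"tz":10,"jaw":87},{"rx":0,"ry":0,"rz":7,"tx":0,"ty":0,"tz":10,"jaw":87},{"rx":0,"ry":0,"rz":7,"tx":0,"ty":0,"tz":10,"jaw":87},{"rx":0,"ry":0,"rz":7,"tx":0,"ty":0,"tz":10,"jaw":87},{"rx":0,"ry":0,"rz":1.3,"tx":0,"ty":0,"tz":10,"jaw":87},{"rx":0,"ry":0,"rz":0,"tx":-34.5,"ty":16.2,"tz":0,"jaw":87},{"rx":0,"ry":0,"rz":0,"tx":-34.5,"ty":16.2,"tz":0,"jaw":87},{"rx":0,"ry":0,"rz":0,"tx":-34.5,"ty":16.2,"tz":0,"jaw":87},{"rx":0,"ry":0,"rz":0,"tx":-34.5,"ty":16.2,"tz":0,"jaw":87},{"rx":0,"ry":0,"rz":0,"tx":-34.5,"ty":16.2,"tz":0,"jaw":87},{"rx":0,"ry":0,"rz":0,"tx":-34.5,"ty":16.2,"tz":0,"jaw":87},{"rx":0,"ry":0,"rz":0,"tx":-34.5,"ty":16.2,"tz":0,"jaw":87},{"rx":0,"ry":0,"rz":0,"tx":-34.5,"ty":16.2,"tz":0,"jaw":87},{"rx":0,"ry":0,"rz":0,"tx":-34.5,"ty":16.2,"tz":0,"jaw":87},{"rx":0,"ry":0,"rz":0,"tx":-34.5,"ty":16.2,"tz":0,"jaw":87},{"rx":0,"ry":0,"rz":0,"tx":-34.5,"ty":16.2,"tz":0,"jaw":87},{"rx":0,"ry":0,"rz":0,"tx":-34.5,"ty":16.2,"tz":0,"jaw":87},{"rx":0,"ry":0,"rz":0,"tx":-34.5,"ty":16.2,"tz":0,"jaw":87}]' 40; python3 go.py 610.7 308 160 117; python3 -c "
from h import *
c=shot('wrist','w2.png')"
```

```text
time_s: 1.87
tool_pos: [0.6116, 0.3067, 0.1664]
tool_rot: [180.0, -0.0, 117.2]
force: [0.3, -0.3, 0.2]
grip_width: 0.087
t 1.87 pos [611.6 306.7 166.4] rot [ 1.8000e+02 -1.0000e-02  1.1718e+02] F [ 0.3 -0.3  0.2] w 87.0
rz 0.18 then (tx,ty,tz) [ 1.5 -0.2  6.4]  before turn: [ 1.5 -0.2  6.4]
```

View pics/w2.png

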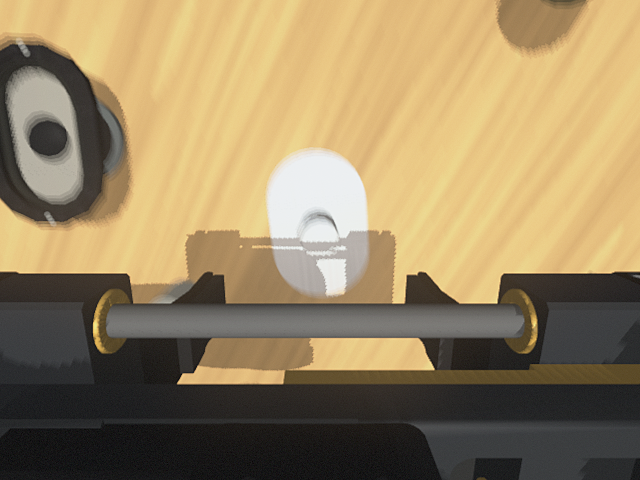

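```bash
python3 -m pendant '[{"rx":0,"ry":0,"rz":0,"tx":1,"ty":0,"tz":0,"jaw":87},{"rx":0,"ry":0,"rz":0,"tx":0,"ty":0,"tz":0,"jaw":87}]' 40; python3 go.py 610.7 308 27 117; cat > wm.py <<'E'
from meas import *
def edges(c,z,mask):
    "principal axis & centre of mask cast on plane z"
    cs,_=cv2.findContours(mask,cv2.RETR_EXTERNAL,cv2.CHAIN_APPROX_NONE); q=max(cs,key=cv2.contourArea)[:,0,:]
    W=ray(c,q,z)[:,:2]*1000; return q,W
E
python3 - <<'E'
from wm import *
c=shot('wrist','w3.png'); P=pts(c)
for nm,p,z,lo,hi in(('pl',Pl['oblong'],.008,.004,.0135),('drv',D['oblong'],.05,.044,.056)):
    s=proj(c,[*p,z])[0]; print(nm,s)
    try: print(obj(c,s,z,lo,hi))
    except Exception as e: print(e)
print(P[100:300:20,318,2].round(4))
E
```

```text
time_s: 2.08
tool_pos: [0.6102, 0.3081, 0.1659]
tool_rot: [-180.0, -0.0, 117.0]
force: [-0.5, 1.1, -0.2]
grip_width: 0.0868
t 2.08 pos [610.2 308.1 165.9] rot [-1.7995e+02 -2.0000e-02  1.1699e+02] F [-0.5  1.1 -0.2] w 86.8
rz -0.01 then (tx,ty,tz) [ -0.3   0.4 138.9]  before turn: [ -0.3   0.5 138.9]
pl [316.08429465 227.18144671]
(array([610.56194509, 311.41327385]), np.float64(-57.8187714010332), ((610.4909057617188, 311.5258483886719), (83.93392944335938, 127.03095245361328), 32.26053237915039))
drv [ 34.58211748 138.52377761]
(array([405.29942956, 288.53524106]), np.float64(40.54862389676528), ((404.9112243652344, 288.6593322753906), (23.736064910888672, 22.811172485351562), 70.7898178100586))
[ 0.0012 -0.0007 -0.0002  0.0073  0.0074  0.0075  0.0486  0.047   0.0081
  0.0071]
```

View pics/w3.png

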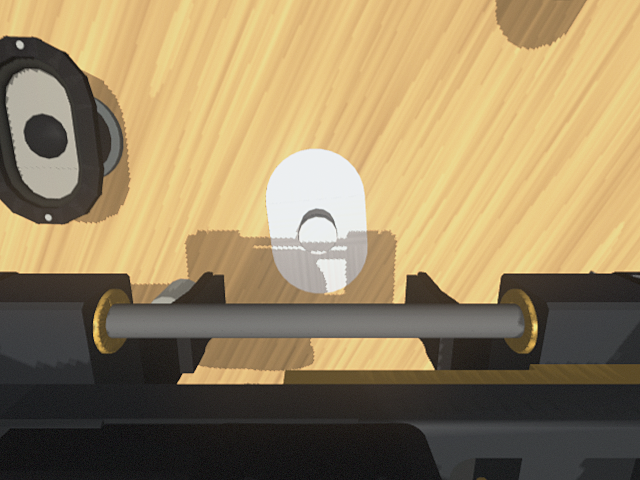

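```bash
python3 -m pendant '[{"rx":0,"ry":0,"rz":0,"tx":0,"ty":0,"tz":28,"jaw":87},{"rx":0,"ry":0,"rz":0,"tx":0,"ty":0,"tz":28,"jaw":87},{"rx":0,"ry":0,"rz":0,"tx":0,"ty":0,"tz":28,"jaw":87},{"rx":0,"ry":0,"rz":0,"tx":0,"ty":0,"tz":25,"jaw":80},{"rx":0,"ry":0,"rz":0,"tx":0,"ty":0,"tz":16,"jaw":60},{"rx":0,"ry":0,"rz":0,"tx":0,"ty":0,"tz":9,"jaw":40},{"rx":0,"ry":0,"rz":0,"tx":0,"ty":0,"tz":4,"jaw":34},{"rx":0,"ry":0,"rz":0,"tx":0,"ty":0,"tz":0,"jaw":10},{"rx":0,"ry":0,"rz":0,"tx":0,"ty":0,"tz":0,"jaw":10},{"rx":0,"ry":0,"rz":0,"tx":0,"ty":0,"tz":0,"jaw":10},{"rx":0,"ry":0,"rz":0,"tx":0,"ty":0,"tz":0,"jaw":10},{"rx":0,"ry":0,"rz":0,"tx":0,"ty":0,"tz":0,"jaw":10},{"rx":0,"ry":0,"rz":0,"tx":0,"ty":0,"tz":0,"jaw":10},{"rx":0,"ry":0,"rz":0,"tx":0,"ty":0,"tz":0,"jaw":10}]' 10; python3 go.py 610.7 308 27 117; python3 - <<'E'
from wm import *
for n in('wrist','scene','top'):
    shot(n,n+'_g1.png')
E
```

```text
time_s: 3.3
tool_pos: [0.6107, 0.3092, 0.0296]
tool_rot: [179.9, -0.0, 117.0]
force: [0.4, 0.7, 2.8]
grip_width: 0.0294
t 3.3 pos [610.7 309.2  29.6] rot [ 1.7988e+02 -1.0000e-02  1.1700e+02] F [0.4 0.7 2.8] w 29.4
rz -0.0 then (tx,ty,tz) [-1.1 -0.6  2.6]  before turn: [-1.1 -0.6  2.6]
```

View pics/wrist_g1.png

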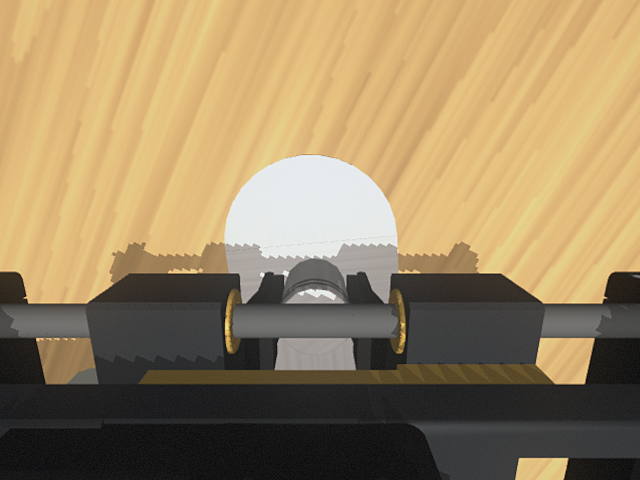

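View pics/scene_g1.png

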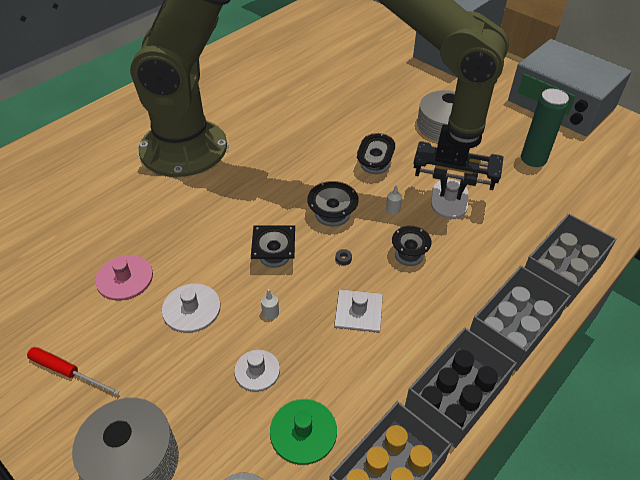

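```bash
python3 -m pendant '[{"rx":0,"ry":0,"rz":0,"tx":0,"ty":0,"tz":0,"jaw":10},{"rx":0,"ry":0,"rz":0,"tx":0,"ty":0,"tz":0,"jaw":10},{"rx":0,"ry":0,"rz":0,"tx":0,"ty":0,"tz":-10,"jaw":10},{"rx":0,"ry":0,"rz":0,"tx":0,"ty":0,"tz":-20,"jaw":10},{"rx":0,"ry":0,"rz":0,"tx":0,"ty":0,"tz":-30,"jaw":10},{"rx":0,"ry":0,"rz":0,"tx":0,"ty":0,"tz":-30,"jaw":10},{"rx":0,"ry":0,"rz":3.5,"tx":0,"ty":0,"tz":-30,"jaw":10},{"rx":0,"ry":0,"rz":3.6,"tx":0,"ty":0,"tz":-10,"jaw":10},{"rx":0,"ry":0,"rz":0,"tx":0,"ty":0,"tz":0,"jaw":10}]' 50; python3 go.py 400.9 284.5 100 109.9; python3 -c "
from h import *
c=shot('wrist','w4.png');shot('scene','s4.png')"
```

```text
time_s: 4.2
tool_pos: [0.6111, 0.3093, 0.1621]
tool_rot: [179.7, -0.1, 109.8]
force: [0.3, -0.3, -2.2]
grip_width: 0.0292
t 4.2 pos [611.1 309.3 162.1] rot [ 1.7974e+02 -5.0000e-02  1.0981e+02] F [ 0.3 -0.3 -2.2] w 29.2
rz -0.09 then (tx,ty,tz) [  48.2 -206.1   62.1]  before turn: [  47.8 -206.5   61.2]
```

View pics/w4.png

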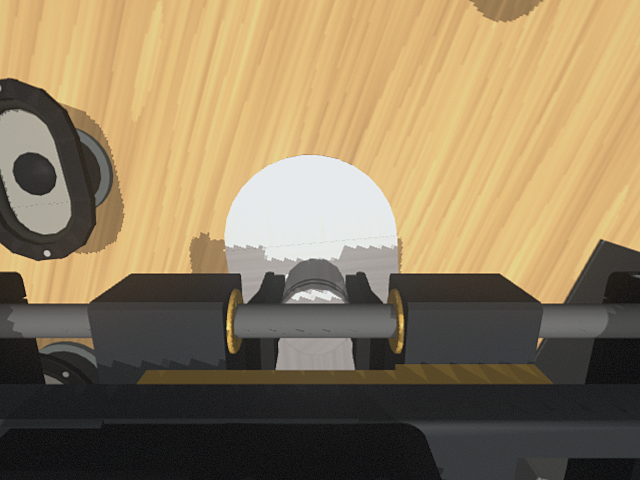

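View pics/s4.png

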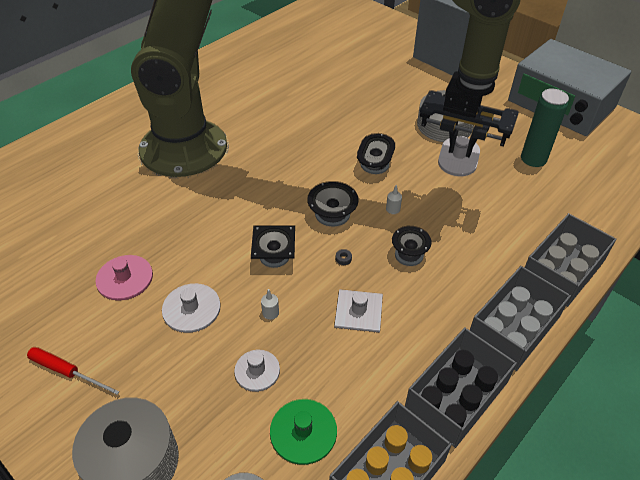

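```bash
python3 -m pendant '[{"rx":0,"ry":0,"rz":0,"tx":5,"ty":-20,"tz":-3,"jaw":10},{"rx":0,"ry":0,"rz":0,"tx":8,"ty":-35,"tz":0,"jaw":10},{"rx":0,"ry":0,"rz":0,"tx":9,"ty":-38,"tz":0,"jaw":10},{"rx":0,"ry":0,"rz":0,"tx":9,"ty":-38,"tz":0,"jaw":10},{"rx":0,"ry":0,"rz":0,"tx":9,"ty":-38,"tz":0,"jaw":10},{"rx":0,"ry":0,"rz":0,"tx":8,"ty":-37,"tz":0,"jaw":10},{"rx":0,"ry":0,"rz":0,"tx":0,"ty":0,"tz":20,"jaw":10},{"rx":0,"ry":0,"rz":0,"tx":0,"ty":0,"tz":25,"jaw":10},{"rx":0,"ry":0,"rz":0,"tx":0,"ty":0,"tz":15,"jaw":10},{"rx":0,"ry":0,"rz":0,"tx":0,"ty":0,"tz":0,"jaw":10}]' 50; python3 go.py 400.9 284.5 81.6 109.9
```

```text
time_s: 5.13
tool_pos: [0.3958, 0.2809, 0.0963]
tool_rot: [-179.4, 0.2, 110.0]
force: [-0.7, -1.3, -3.7]
grip_width: 0.029
t 5.13 pos [395.8 280.9  96.3] rot [-179.42    0.23  110.02] F [-0.7 -1.3 -3.7] w 29.0
rz 0.12 then (tx,ty,tz) [ 1.6  6.  14.7]  before turn: [ 1.7  6.2 14.7]
```

```bash
python3 -m pendant '[{"rx":0,"ry":0,"rz":0,"tx":0,"ty":0,"tz":0,"jaw":10},{"rx":0,"ry":0,"rz":0,"tx":0,"ty":0,"tz":0,"jaw":10},{"rx":0,"ry":0,"rz":0,"tx":0,"ty":0,"tz":0,"jaw":10}]' 50; python3 go.py 400.9 284.5 81.6 109.9;  python3 -c "
from h import *
c=shot('top','t5.png');shot('scene','s5.png')"
```

```text
time_s: 5.38
tool_pos: [0.4005, 0.2842, 0.1022]
tool_rot: [179.9, -0.0, 109.9]
force: [0.0, -0.1, -1.7]
grip_width: 0.0289
t 5.38 pos [400.5 284.2 102.2] rot [ 1.7994e+02 -2.0000e-02  1.0991e+02] F [ 0.  -0.1 -1.7] w 28.9
rz 0.01 then (tx,ty,tz) [ 0.2  0.5 20.6]  before turn: [ 0.2  0.4 20.6]
```

View pics/t5.png

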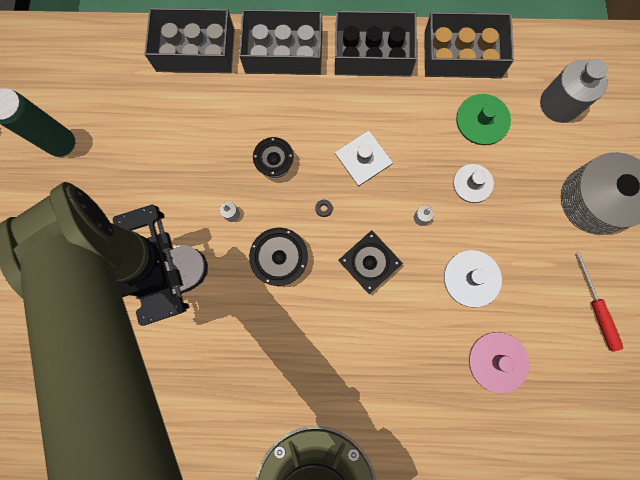

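View pics/s5.png

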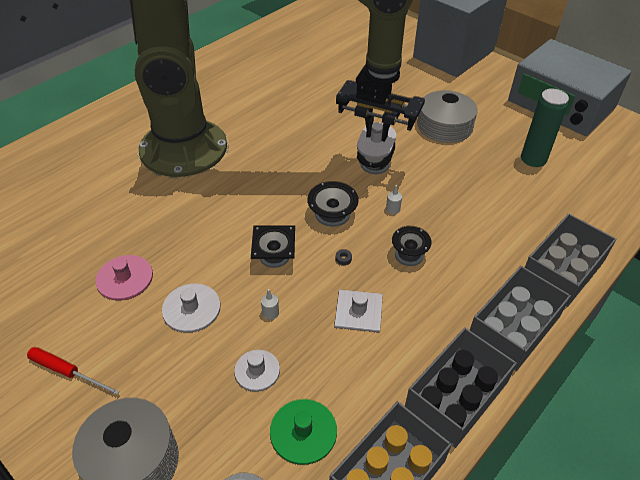

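```bash
python3 -m pendant '[{"rx":0,"ry":0,"rz":0,"tx":0.2,"ty":0.4,"tz":8,"jaw":10},{"rx":0,"ry":0,"rz":0,"tx":0,"ty":0,"tz":7,"jaw":10},{"rx":0,"ry":0,"rz":0,"tx":0,"ty":0,"tz":3,"jaw":10},{"rx":0,"ry":0,"rz":0,"tx":0,"ty":0,"tz":1.5,"jaw":10},{"rx":0,"ry":0,"rz":0,"tx":0,"ty":0,"tz":1,"jaw":10},{"rx":0,"ry":0,"rz":0,"tx":0,"ty":0,"tz":1,"jaw":10},{"rx":0,"ry":0,"rz":0,"tx":0,"ty":0,"tz":0.7,"jaw":10},{"rx":0,"ry":0,"rz":0,"tx":0,"ty":0,"tz":0,"jaw":10},{"rx":0,"ry":0,"rz":0,"tx":0,"ty":0,"tz":0,"jaw":10}]' 50; python3 go.py 400.9 284.5 79.6 109.9
```

```text
time_s: 6.23
tool_pos: [0.4004, 0.2844, 0.0796]
tool_rot: [180.0, -0.0, 109.9]
force: [-1.2, -0.3, -2.2]
grip_width: 0.0287
t 6.23 pos [400.4 284.4  79.6] rot [ 1.7997e+02 -1.0000e-02  1.0990e+02] F [-1.2 -0.3 -2.2] w 28.7
rz 0.0 then (tx,ty,tz) [-0.   0.5 -0. ]  before turn: [-0.   0.5 -0. ]
```

```bash
python3 -m pendant '[{"rx":0,"ry":0,"rz":0,"tx":0,"ty":0.3,"tz":0.5,"jaw":10},{"rx":0,"ry":0,"rz":0,"tx":0,"ty":0,"tz":0.4,"jaw":10},{"rx":0,"ry":0,"rz":0,"tx":0,"ty":0,"tz":0,"jaw":10}]' 50; python3 go.py 400.9 284.5 79.6 109.9
```

```text
time_s: 6.48
tool_pos: [0.4004, 0.2843, 0.0795]
tool_rot: [-180.0, -0.0, 109.9]
force: [-3.9, -2.1, 6.1]
grip_width: 0.0289
t 6.48 pos [400.4 284.3  79.5] rot [-1.7998e+02 -2.0000e-02  1.0990e+02] F [-3.9 -2.1  6.1] w 28.9
rz 0.0 then (tx,ty,tz) [-0.   0.6 -0.1]  before turn: [-0.   0.6 -0.1]
```

```bash
python3 -m pendant '[{"rx":0,"ry":0,"rz":0,"tx":0,"ty":0,"tz":0,"jaw":50},{"rx":0,"ry":0,"rz":0,"tx":0,"ty":0,"tz":0,"jaw":80},{"rx":0,"ry":0,"rz":0,"tx":0,"ty":0,"tz":-2,"jaw":80},{"rx":0,"ry":0,"rz":0,"tx":0,"ty":0,"tz":-15,"jaw":87},{"rx":0,"ry":0,"rz":0,"tx":0,"ty":0,"tz":-30,"jaw":87},{"rx":0,"ry":0,"rz":0,"tx":0,"ty":0,"tz":-30,"jaw":87},{"rx":0,"ry":0,"rz":6,"tx":0,"ty":0,"tz":-20,"jaw":87},{"rx":0,"ry":0,"rz":6,"tx":0,"ty":0,"tz":0,"jaw":87},{"rx":0,"ry":0,"rz":6,"tx":0,"ty":0,"tz":0,"jaw":87},{"rx":0,"ry":0,"rz":6,"tx":0,"ty":0,"tz":0,"jaw":87},{"rx":0,"ry":0,"rz":6,"tx":0,"ty":0,"tz":0,"jaw":87}]' 50; python3 go.py 661 -84 160 80;python3 -c "
from h import *
shot('scene','s6.png')"
```

```text
time_s: 7.4
tool_pos: [0.4008, 0.2845, 0.1759]
tool_rot: [180.0, -0.1, 79.6]
force: [0.5, 0.7, 0.2]
grip_width: 0.0859
t 7.4 pos [400.8 284.5 175.9] rot [ 1.7996e+02 -5.0000e-02  7.9600e+01] F [0.5 0.7 0.2] w 85.9
rz -0.4 then (tx,ty,tz) [-317.7  320.2   15.9]  before turn: [-315.5  322.4   15.8]
```

View pics/s6.png

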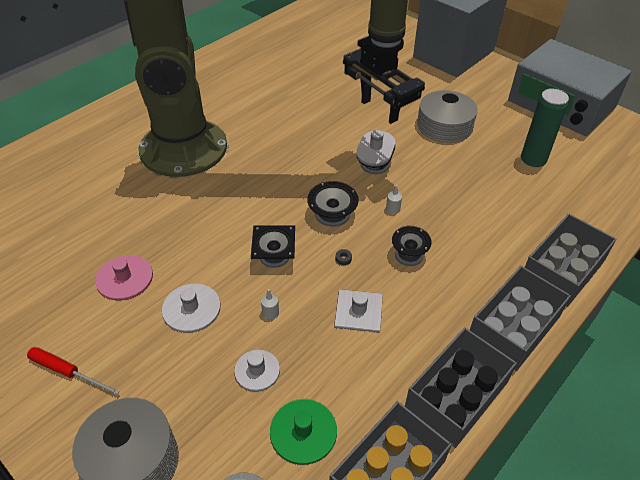

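```bash
python3 -m pendant '[{"rx":0,"ry":0,"rz":0,"tx":-20,"ty":20,"tz":0,"jaw":87},{"rx":0,"ry":0,"rz":0,"tx":-27,"ty":27,"tz":0,"jaw":87},{"rx":0,"ry":0,"rz":0,"tx":-27,"ty":27,"tz":0,"jaw":87},{"rx":0,"ry":0,"rz":0,"tx":-27,"ty":27,"tz":0,"jaw":87},{"rx":0,"ry":0,"rz":0,"tx":-27,"ty":27,"tz":0,"jaw":87},{"rx":0,"ry":0,"rz":0,"tx":-27,"ty":27,"tz":0,"jaw":87},{"rx":0,"ry":0,"rz":0,"tx":-27,"ty":27,"tz":0,"jaw":87},{"rx":0,"ry":0,"rz":0,"tx":-27,"ty":27,"tz":0,"jaw":87},{"rx":0,"ry":0,"rz":0,"tx":-27,"ty":27,"tz":0,"jaw":87},{"rx":0,"ry":0,"rz":0,"tx":-27,"ty":27,"tz":0,"jaw":87},{"rx":0,"ry":0,"rz":0,"tx":-27,"ty":27,"tz":0,"jaw":87},{"rx":0,"ry":0,"rz":0,"tx":-27,"ty":30,"tz":0,"jaw":87},{"rx":0,"ry":0,"rz":0,"tx":0,"ty":0,"tz":10,"jaw":87},{"rx":0,"ry":0,"rz":0,"tx":0,"ty":0,"tz":0,"jaw":87},{"rx":0,"ry":0,"rz":0,"tx":0,"ty":0,"tz":0,"jaw":87}]' 50; python3 go.py 661 -84 29.6 80; cat > chk.py <<'E'
import sys
from wm import *
which=sys.argv[1]; tag=sys.argv[2]
for n in ('top','scene'):
    c0=dict(np.load(f'pics/{n}0.png.npz')); c=shot(n,f'{n}_{tag}.png')
    for w in which.split(','):
        p=D[w]
        a=obj(c0,proj(c0,[*p,.05])[0],.05,.044,.056)
        P=pts(c); s=proj(c,[*p,.058])[0]
        b=obj(c,s,.058,.0525,.0655) # plate top
        print(n,w,'drv',a[0].round(1),np.round(a[2][0],1),round(a[1],1),round(a[2][2],1),'plate',b[0].round(1),np.round(b[2][0],1),np.round(b[2][1],1),round(b[1],1),round(b[2][2],1),'d',(b[0]-a[0]).round(1))
E
python3 chk.py oblong a
```

```text
time_s: 8.7
tool_pos: [0.6594, -0.0834, 0.1644]
tool_rot: [-179.9, -0.0, 80.0]
force: [-0.1, 0.7, -0.6]
grip_width: 0.0868
t 8.7 pos [659.4 -83.4 164.4] rot [-1.7987e+02 -1.0000e-02  7.9970e+01] F [-0.1  0.7 -0.6] w 86.8
rz -0.03 then (tx,ty,tz) [ -0.3   1.7 134.8]  before turn: [ -0.3   2.  134.8]
top oblong drv [400.9 283.6] [400.8 283.7] -65.2 25.3 plate [399.5 283.2] [399.5 282.9] [ 84.9 128.5] -65.4 25.3 d [-1.3 -0.4]
scene oblong drv [401.8 283. ] [401.9 282.8] -63.1 24.9 plate [439.9 531.9] [442.6 527.9] [148.9 140.3] 32.0 29.8 d [ 38.1 248.8]
```

View pics/top_a.png

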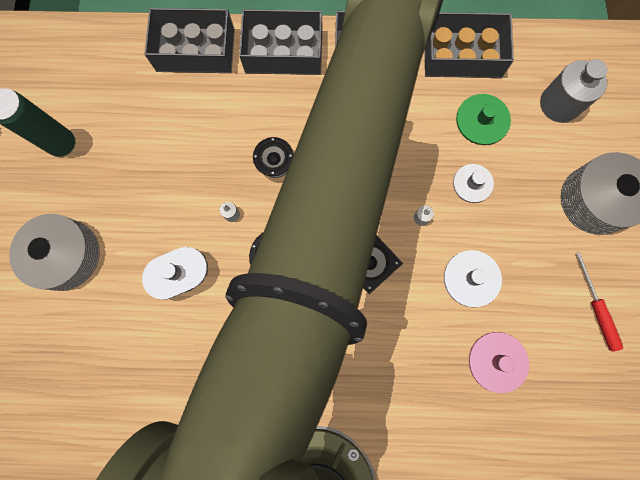

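```bash
python3 - <<'E'
import cv2,numpy as np
a=cv2.imread('pics/top_a.png')[240:310,130:220]; b=cv2.imread('pics/scene_a.png')[110:200,330:420]
a=cv2.resize(a,(400,311),interpolation=cv2.INTER_CUBIC);b=cv2.resize(b,(400,400),interpolation=cv2.INTER_CUBIC)
o=np.zeros((400,800,3),np.uint8);o[:311,:400]=a;o[:,400:]=b;cv2.imwrite('pics/c2.png',o)
E
```

View pics/c2.png

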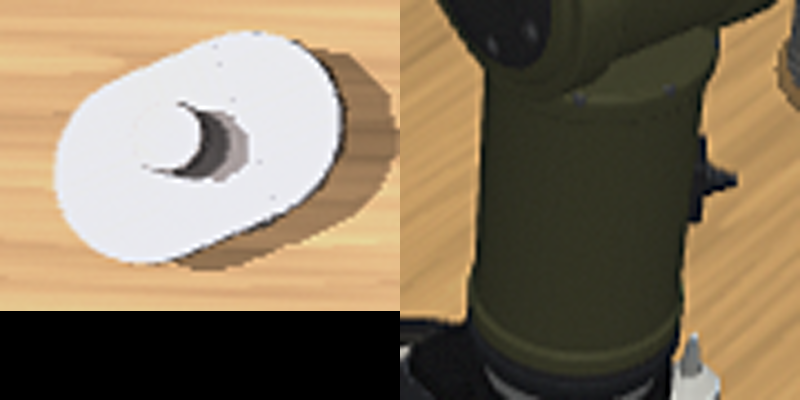

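```bash
python3 - <<'E'
from wm import *
c0=dict(np.load('pics/scene0.png.npz')); c=dict(np.load('pics/s6.png.npz'))
a=obj(c0,proj(c0,[*D['oblong'],.05])[0],.05,.044,.056);b=obj(c,proj(c,[*D['oblong'],.058])[0],.058,.0525,.0655)
print(a,b)
E
python3 go.py 661 -84 29.6 80
```

```text
(array([401.79129475, 283.00566422]), np.float64(-63.084010297334814), ((401.8580627441406, 282.84014892578125), (84.77931213378906, 132.97206115722656), 24.923446655273438)) (array([401.7902481 , 280.97287358]), np.float64(-62.213687696805735), ((401.6281433105469, 280.37457275390625), (86.13713073730469, 136.69915771484375), 27.519474029541016))
t 8.8 pos [659.8 -81.9 165.6] rot [-1.7999e+02 -8.0000e-02  8.0080e+01] F [-0.5  0.7 -0.3] w 87.2
rz 0.08 then (tx,ty,tz) [ -1.9   1.5 136. ]  before turn: [ -2.1   1.5 136. ]
```

```bash
python3 -m pendant '[{"rx":0,"ry":0,"rz":0,"tx":-1.5,"ty":1.5,"tz":28,"jaw":87},{"rx":0,"ry":0,"rz":0,"tx":0,"ty":0,"tz":28,"jaw":87},{"rx":0,"ry":0,"rz":0,"tx":0,"ty":0,"tz":28,"jaw":87},{"rx":0,"ry":0,"rz":0,"tx":0,"ty":0,"tz":25,"jaw":80},{"rx":0,"ry":0,"rz":0,"tx":0,"ty":0,"tz":16,"jaw":60},{"rx":0,"ry":0,"rz":0,"tx":0,"ty":0,"tz":7,"jaw":45},{"rx":0,"ry":0,"rz":0,"tx":0,"ty":0,"tz":4,"jaw":36},{"rx":0,"ry":0,"rz":0,"tx":0,"ty":0,"tz":0,"jaw":30},{"rx":0,"ry":0,"rz":0,"tx":0,"ty":0,"tz":0,"jaw":20},{"rx":0,"ry":0,"rz":0,"tx":0,"ty":0,"tz":0,"jaw":10},{"rx":0,"ry":0,"rz":0,"tx":0,"ty":0,"tz":0,"jaw":10},{"rx":0,"ry":0,"rz":0,"tx":0,"ty":0,"tz":0,"jaw":10}]' 10; python3 go.py 661 -84 29.6 80; python3 -c "
from h import *
c=shot('wrist','w7.png')"
```

```text
time_s: 9.8
tool_pos: [0.6618, -0.0857, 0.0305]
tool_rot: [179.9, -0.0, 79.9]
force: [0.1, 1.0, -0.1]
grip_width: 0.0351
t 9.8 pos [661.8 -85.7  30.5] rot [ 1.799e+02 -2.000e-02  7.990e+01] F [ 0.1  1.  -0.1] w 35.1
rz -0.1 then (tx,ty,tz) [ 1.5 -1.1  0.9]  before turn: [ 1.5 -1.1  0.9]
```

View pics/w7.png

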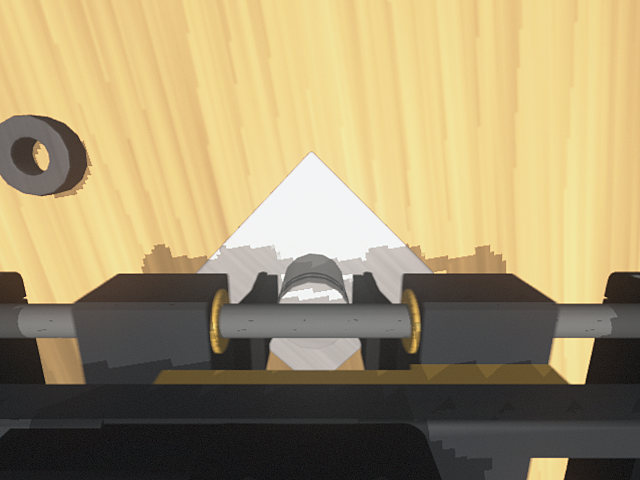

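```bash
python3 -m pendant '[{"rx":0,"ry":0,"rz":0,"tx":1,"ty":0,"tz":0,"jaw":30},{"rx":0,"ry":0,"rz":0,"tx":0,"ty":0,"tz":0,"jaw":10},{"rx":0,"ry":0,"rz":0,"tx":0,"ty":0,"tz":0,"jaw":10},{"rx":0,"ry":0,"rz":0,"tx":0,"ty":0,"tz":0,"jaw":10},{"rx":0,"ry":0,"rz":0,"tx":0,"ty":0,"tz":0,"jaw":10}]' 10; python3 go.py 661 -84 29.6 80;  python3 - <<'E'
from h import *
c=shot('wrist','w8.png')
# plate visible sides: angle of square from wrist
P=pts(c); m=((P[...,2]>.003)&(P[...,2]<.014)&(c['range_z']>0)).astype(np.uint8)
m[265:]=0
cs,_=cv2.findContours(m,cv2.RETR_EXTERNAL,cv2.CHAIN_APPROX_NONE); q=max(cs,key=cv2.contourArea)[:,0,:]
apex=q[q[:,1].argmin()]; print('apex',apex)
for nm,s in(('L',(q[:,0]<apex[0]-6)&(q[:,1]<235)),('R',(q[:,0]>apex[0]+6)&(q[:,1]<235))):
    W=ray(c,q[s],.008)[:,:2].astype(np.float32)*1000
    W=W; v=cv2.fitLine(W,cv2.DIST_HUBER,0,.01,.01).ravel(); print(nm,len(W),np.degrees(np.arctan2(v[1],v[0])).round(2),v[2:])
E
```

```text
time_s: 10.27
tool_pos: [0.6614, -0.0856, 0.0301]
tool_rot: [180.0, 0.0, 79.9]
force: [-1.7, -3.0, 4.5]
grip_width: 0.0297
t 10.27 pos [661.4 -85.6  30.1] rot [1.7997e+02 4.0000e-02 7.9870e+01] F [-1.7 -3.   4.5] w 29.7
rz -0.13 then (tx,ty,tz) [ 1.5 -0.7  0.5]  before turn: [ 1.5 -0.7  0.5]
apex [312 151]
L 77 35.62 [648.1842   -36.457176]
R 89 -54.38 [688.86646 -42.51968]
```

```bash
python3 - <<'E'
import numpy as np
a=np.radians(35.62);u=np.array([np.cos(a),np.sin(a)]);v=np.array([np.sin(a),-np.cos(a)])
p1=np.array([648.18,-36.46]);p2=np.array([688.87,-42.52])
A=np.array([[*(-u)],[*v]])
# apex = p1+s u = p2+t v
s,t=np.linalg.solve(np.stack([u,-v],1),p2-p1);ap=p1+s*u
for c in (ap-45*u+45*v,):print('apex',ap,'centre',c)
E
python3 -m pendant '[{"rx":0,"ry":0,"rz":0,"tx":0,"ty":0,"tz":0,"jaw":10},{"rx":0,"ry":0,"rz":0,"tx":0,"ty":0,"tz":0,"jaw":10},{"rx":0,"ry":0,"rz":0,"tx":0,"ty":0,"tz":-10,"jaw":10},{"rx":0,"ry":0,"rz":0,"tx":0,"ty":0,"tz":-20,"jaw":10},{"rx":0,"ry":0,"rz":0,"tx":0,"ty":0,"tz":-30,"jaw":10},{"rx":0,"ry":0,"rz":0,"tx":0,"ty":0,"tz":-30,"jaw":10},{"rx":0,"ry":0,"rz":-3.8,"tx":0,"ty":0,"tz":-30,"jaw":10},{"rx":0,"ry":0,"rz":-3.8,"tx":0,"ty":0,"tz":-10,"jaw":10},{"rx":0,"ry":0,"rz":0,"tx":0,"ty":0,"tz":0,"jaw":10},{"rx":0,"ry":0,"rz":0,"tx":0,"ty":0,"tz":0,"jaw":10}]' 50; python3 go.py 433 -97.2 102 87.6;
```

```text
apex [672.19901999 -19.25138586] centre [661.82693616 -82.04007813]
time_s: 11.15
tool_pos: [0.6613, -0.0838, 0.1594]
tool_rot: [180.0, -0.1, 87.4]
force: [0.6, 0.1, -2.6]
grip_width: 0.0294
t 11.15 pos [661.3 -83.8 159.4] rot [ 1.7999e+02 -6.0000e-02  8.7430e+01] F [ 0.6  0.1 -2.6] w 29.4
rz -0.17 then (tx,ty,tz) [ -22.9 -227.6   57.4]  before turn: [ -23.6 -227.5   57.3]
```

```bash
python3 -m pendant '[{"rx":0,"ry":0,"rz":-0.2,"tx":-2,"ty":-15,"tz":0,"jaw":10},{"rx":0,"ry":0,"rz":0,"tx":-4,"ty":-35,"tz":0,"jaw":10},{"rx":0,"ry":0,"rz":0,"tx":-4,"ty":-38,"tz":0,"jaw":10},{"rx":0,"ry":0,"rz":0,"tx":-4,"ty":-38,"tz":0,"jaw":10},{"rx":0,"ry":0,"rz":0,"tx":-4,"ty":-38,"tz":0,"jaw":10},{"rx":0,"ry":0,"rz":0,"tx":-4,"ty":-38,"tz":0,"jaw":10},{"rx":0,"ry":0,"rz":0,"tx":-2,"ty":-25.6,"tz":0,"jaw":10},{"rx":0,"ry":0,"rz":0,"tx":0,"ty":0,"tz":15,"jaw":10},{"rx":0,"ry":0,"rz":0,"tx":0,"ty":0,"tz":20,"jaw":10},{"rx":0,"ry":0,"rz":0,"tx":0,"ty":0,"tz":18,"jaw":10},{"rx":0,"ry":0,"rz":0,"tx":0,"ty":0,"tz":8,"jaw":10},{"rx":0,"ry":0,"rz":0,"tx":0,"ty":0,"tz":4,"jaw":10},{"rx":0,"ry":0,"rz":0,"tx":0,"ty":0,"tz":0,"jaw":10},{"rx":0,"ry":0,"rz":0,"tx":0,"ty":0,"tz":0,"jaw":10},{"rx":0,"ry":0,"rz":0,"tx":0,"ty":0,"tz":0,"jaw":10}]' 50; python3 go.py 433 -98.2 80 87.6;python3 -c "
from h import *
c=shot('wrist','w9.png');shot('scene','s9.png')"
```

```text
time_s: 12.4
tool_pos: [0.4336, -0.0995, 0.0951]
tool_rot: [179.9, 0.0, 87.7]
force: [0.2, 0.1, -3.2]
grip_width: 0.0292
t 12.4 pos [433.6 -99.5  95.1] rot [179.94   0.    87.69] F [ 0.2  0.1 -3.2] w 29.2
rz 0.09 then (tx,ty,tz) [ 1.3 -0.7 15.1]  before turn: [ 1.3 -0.7 15.1]
```

View pics/w9.png

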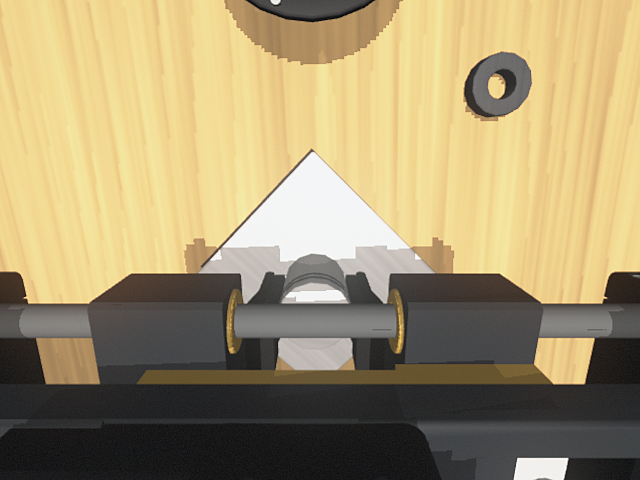

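View pics/s9.png

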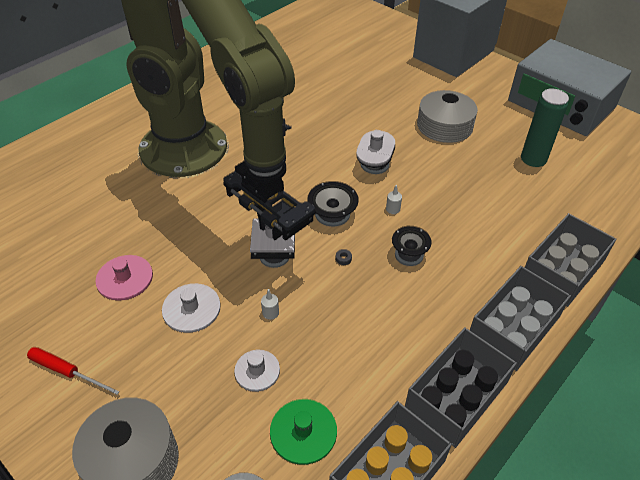

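```bash
python3 -m pendant '[{"rx":0,"ry":0,"rz":0,"tx":1,"ty":-0.5,"tz":7,"jaw":10},{"rx":0,"ry":0,"rz":0,"tx":0,"ty":0,"tz":4,"jaw":10},{"rx":0,"ry":0,"rz":0,"tx":0,"ty":0,"tz":1.5,"jaw":10},{"rx":0,"ry":0,"rz":0,"tx":0,"ty":0,"tz":1,"jaw":10},{"rx":0,"ry":0,"rz":0,"tx":0,"ty":0,"tz":0.7,"jaw":10},{"rx":0,"ry":0,"rz":0,"tx":0,"ty":0,"tz":0.5,"jaw":10},{"rx":0,"ry":0,"rz":0,"tx":0,"ty":0,"tz":0.5,"jaw":10},{"rx":0,"ry":0,"rz":0,"tx":0,"ty":0,"tz":0,"jaw":10},{"rx":0,"ry":0,"rz":0,"tx":0,"ty":0,"tz":0,"jaw":10}]' 50; python3 go.py 433 -98.2 80 87.6
```

```text
time_s: 13.25
tool_pos: [0.4323, -0.0984, 0.08]
tool_rot: [-179.9, -0.0, 87.7]
force: [-4.6, 0.7, 5.8]
grip_width: 0.0283
t 13.25 pos [432.3 -98.4  80. ] rot [-1.7995e+02 -4.0000e-02  8.7690e+01] F [-4.6  0.7  5.8] w 28.3
rz 0.09 then (tx,ty,tz) [0.2 0.7 0. ]  before turn: [0.2 0.7 0. ]
```

```bash
python3 -m pendant '[{"rx":0,"ry":0,"rz":0,"tx":0,"ty":0,"tz":0,"jaw":50},{"rx":0,"ry":0,"rz":0,"tx":0,"ty":0,"tz":0,"jaw":80},{"rx":0,"ry":0,"rz":0,"tx":0,"ty":0,"tz":-2,"jaw":80},{"rx":0,"ry":0,"rz":0,"tx":0,"ty":0,"tz":-15,"jaw":87},{"rx":0,"ry":0,"rz":0,"tx":0,"ty":0,"tz":-30,"jaw":87},{"rx":0,"ry":0,"rz":0,"tx":0,"ty":0,"tz":-30,"jaw":87},{"rx":0,"ry":0,"rz":6,"tx":0,"ty":0,"tz":-20,"jaw":87},{"rx":0,"ry":0,"rz":6,"tx":0,"ty":0,"tz":0,"jaw":87},{"rx":0,"ry":0,"rz":5.6,"tx":0,"ty":0,"tz":0,"jaw":87},{"rx":0,"ry":0,"rz":0,"tx":0,"ty":0,"tz":0,"jaw":87},{"rx":0,"ry":0,"rz":0,"tx":0,"ty":0,"tz":0,"jaw":87}]' 50; python3 go.py 610.4 -314.5 160 70
```

```text
time_s: 14.17
tool_pos: [0.4326, -0.0985, 0.1764]
tool_rot: [180.0, -0.0, 70.3]
force: [-0.3, 0.2, 0.7]
grip_width: 0.0861
t 14.17 pos [432.6 -98.5 176.4] rot [ 1.7998e+02 -1.0000e-02  7.0250e+01] F [-0.3  0.2  0.7] w 86.1
rz 0.25 then (tx,ty,tz) [-142.2  240.9   16.4]  before turn: [-143.2  240.3   16.4]
```

```bash
python3 -m pendant '[{"rx":0,"ry":0,"rz":0,"tx":-12,"ty":20,"tz":0,"jaw":87},{"rx":0,"ry":0,"rz":0,"tx":-20,"ty":34,"tz":0,"jaw":87},{"rx":0,"ry":0,"rz":0,"tx":-20,"ty":34,"tz":0,"jaw":87},{"rx":0,"ry":0,"rz":0,"tx":-20,"ty":34,"tz":0,"jaw":87},{"rx":0,"ry":0,"rz":0,"tx":-20,"ty":34,"tz":0,"jaw":87},{"rx":0,"ry":0,"rz":0,"tx":-20,"ty":34,"tz":0,"jaw":87},{"rx":0,"ry":0,"rz":0,"tx":-20,"ty":32,"tz":0,"jaw":87},{"rx":0,"ry":0,"rz":0,"tx":-11,"ty":18,"tz":10,"jaw":87},{"rx":0,"ry":0,"rz":0,"tx":0,"ty":0,"tz":30,"jaw":87},{"rx":0,"ry":0,"rz":0,"tx":0,"ty":0,"tz":20,"jaw":87},{"rx":0,"ry":0,"rz":0,"tx":0,"ty":0,"tz":0,"jaw":80},{"rx":0,"ry":0,"rz":0,"tx":0,"ty":0,"tz":0,"jaw":80},{"rx":0,"ry":0,"rz":0,"tx":0,"ty":0,"tz":0,"jaw":80}]' 50; python3 go.py 610.4 -314.5 30 70; python3 chk.py oblong,square b
```

```text
time_s: 15.25
tool_pos: [0.6101, -0.3146, 0.1174]
tool_rot: [179.9, 0.0, 70.2]
force: [0.5, -0.7, 0.4]
grip_width: 0.0811
t 15.25 pos [ 610.1 -314.6  117.4] rot [1.7992e+02 1.0000e-02 7.0190e+01] F [ 0.5 -0.7  0.4] w 81.1
rz 0.19 then (tx,ty,tz) [ 0.2  0.2 87.4]  before turn: [ 0.2  0.1 87.4]
top oblong drv [400.9 283.6] [400.8 283.7] -65.2 25.3 plate [399.5 283.2] [399.4 283.4] [ 84.7 127.4] -65.8 25.0 d [-1.3 -0.4]
top square drv [432.2 -96.1] [432.2 -96.2] -25.9 43.4 plate [439.9 -82.6] [440.5 -86.8] [65.7 91. ] -30.2 45.4 d [ 7.7 13.5]
scene oblong drv [401.8 283. ] [401.9 282.8] -63.1 24.9 plate [401.6 280.9] [401.8 281. ] [ 86.1 136.3] -62.8 25.3 d [-0.2 -2.1]
scene square drv [433.8 -98.1] [434.  -97.9] -33.1 43.0 plate [442.  -89.5] [442.8 -91.4] [70.8 98.3] -39.6 46.6 d [8.2 8.6]
```

```bash
python3 - <<'E'
import cv2,numpy as np
from h import *
o=np.zeros((600,800,3),np.uint8)
def put(fn,x,y,i,j):
    a=cv2.imread(fn)[y-37:y+38,x-50:x+50]; o[i:i+300,j:j+400]=cv2.resize(a,(400,300),interpolation=cv2.INTER_CUBIC)
put('pics/top_b.png',175,272,0,0);put('pics/top_b.png',371,262,0,400)
put('pics/scene_b.png',376,150,300,0);put('pics/scene_b.png',273,243,300,400)
cv2.imwrite('pics/c3.png',o)
E
```

```text
(no output)
```

View pics/c3.png

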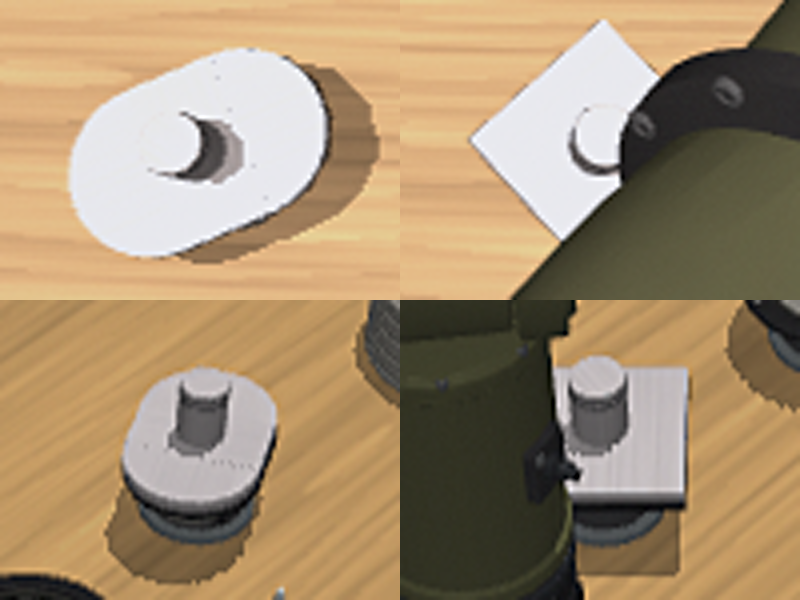

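```bash
python3 -m pendant '[{"rx":0,"ry":0,"rz":0,"tx":0,"ty":0,"tz":25,"jaw":80},{"rx":0,"ry":0,"rz":0,"tx":0,"ty":0,"tz":25,"jaw":80},{"rx":0,"ry":0,"rz":0,"tx":0,"ty":0,"tz":20,"jaw":70},{"rx":0,"ry":0,"rz":0,"tx":0,"ty":0,"tz":11,"jaw":50},{"rx":0,"ry":0,"rz":0,"tx":0,"ty":0,"tz":5,"jaw":40},{"rx":0,"ry":0,"rz":0,"tx":0,"ty":0,"tz":0,"jaw":34},{"rx":0,"ry":0,"rz":0,"tx":0,"ty":0,"tz":0,"jaw":20},{"rx":0,"ry":0,"rz":0,"tx":0,"ty":0,"tz":0,"jaw":10},{"rx":0,"ry":0,"rz":0,"tx":0,"ty":0,"tz":0,"jaw":10},{"rx":0,"ry":0,"rz":0,"tx":0,"ty":0,"tz":0,"jaw":10},{"rx":0,"ry":0,"rz":0,"tx":0,"ty":0,"tz":0,"jaw":10},{"rx":0,"ry":0,"rz":0,"tx":0,"ty":0,"tz":0,"jaw":10}]' 10; python3 go.py 610.4 -314.5 30 70; python3 -c "
from h import *
c=shot('wrist','w10.png')"
```

```text
time_s: 16.35
tool_pos: [0.61, -0.3148, 0.0311]
tool_rot: [179.9, -0.0, 70.1]
force: [0.2, 0.8, 2.5]
grip_width: 0.0298
t 16.35 pos [ 610.  -314.8   31.1] rot [ 1.7992e+02 -1.0000e-02  7.0100e+01] F [0.2 0.8 2.5] w 29.8
rz 0.1 then (tx,ty,tz) [0.4 0.2 1.1]  before turn: [0.4 0.2 1.1]
```

View pics/w10.png

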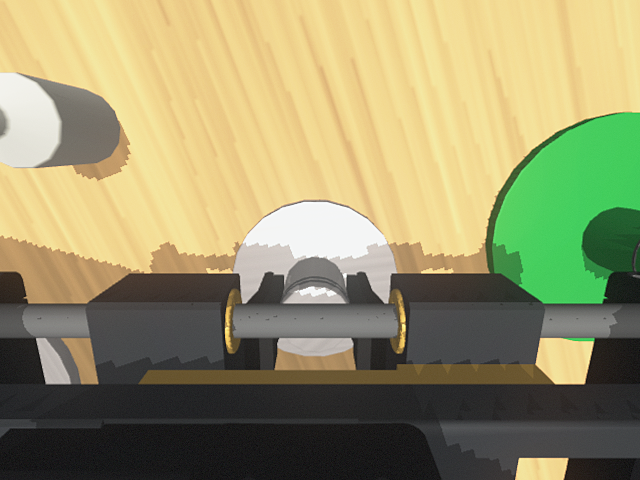

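```bash
python3 -m pendant '[{"rx":0,"ry":0,"rz":0,"tx":0,"ty":0,"tz":0,"jaw":10},{"rx":0,"ry":0,"rz":0,"tx":0,"ty":0,"tz":0,"jaw":10},{"rx":0,"ry":0,"rz":0,"tx":0,"ty":0,"tz":-10,"jaw":10},{"rx":0,"ry":0,"rz":0,"tx":0,"ty":0,"tz":-25,"jaw":10},{"rx":0,"ry":0,"rz":0,"tx":0,"ty":0,"tz":-35,"jaw":10},{"rx":0,"ry":0,"rz":0,"tx":0,"ty":0,"tz":-35,"jaw":10},{"rx":0,"ry":0,"rz":0,"tx":0,"ty":0,"tz":-30,"jaw":10},{"rx":0,"ry":0,"rz":0,"tx":20,"ty":-5,"tz":0,"jaw":10},{"rx":0,"ry":0,"rz":0,"tx":35,"ty":-9.5,"tz":0,"jaw":10},{"rx":0,"ry":0,"rz":0,"tx":35,"ty":-9.5,"tz":0,"jaw":10},{"rx":0,"ry":0,"rz":0,"tx":35,"ty":-9.5,"tz":0,"jaw":10},{"rx":0,"ry":0,"rz":0,"tx":35,"ty":-9.5,"tz":0,"jaw":10},{"rx":0,"ry":0,"rz":0,"tx":35,"ty":-9.5,"tz":0,"jaw":10},{"rx":0,"ry":0,"rz":0,"tx":35,"ty":-9.5,"tz":0,"jaw":10},{"rx":0,"ry":0,"rz":0,"tx":35,"ty":-9.5,"tz":0,"jaw":10},{"rx":0,"ry":0,"rz":0,"tx":35,"ty":-9.5,"tz":0,"jaw":10},{"rx":0,"ry":0,"rz":0,"tx":35,"ty":-9.5,"tz":0,"jaw":10},{"rx":0,"ry":0,"rz":0,"tx":35,"ty":-9.5,"tz":0,"jaw":10},{"rx":0,"ry":0,"rz":0,"tx":35,"ty":-9.5,"tz":0,"jaw":10}]' 50; python3 -m pendant '[{"rx":0,"ry":0,"rz":0,"tx":0,"ty":0,"tz":15,"jaw":10},{"rx":0,"ry":0,"rz":0,"tx":0,"ty":0,"tz":25,"jaw":10},{"rx":0,"ry":0,"rz":0,"tx":0,"ty":0,"tz":15,"jaw":10},{"rx":0,"ry":0,"rz":0,"tx":0,"ty":0,"tz":5,"jaw":10},{"rx":0,"ry":0,"rz":0,"tx":0,"ty":0,"tz":0,"jaw":10},{"rx":0,"ry":0,"rz":0,"tx":0,"ty":0,"tz":0,"jaw":10},{"rx":0,"ry":0,"rz":0,"tx":0,"ty":0,"tz":0,"jaw":10},{"rx":0,"ry":0,"rz":0,"tx":0,"ty":0,"tz":0,"jaw":10}]' 50; python3 go.py 644.4 103.6 81 70
```

```text
time_s: 17.98
tool_pos: [0.6435, 0.1052, 0.1648]
tool_rot: [-179.9, 0.0, 70.1]
force: [0.9, 0.4, -2.5]
grip_width: 0.0291
time_s: 18.65
tool_pos: [0.6453, 0.1034, 0.1068]
tool_rot: [179.9, -0.1, 70.1]
force: [-0.5, 0.2, -2.2]
grip_width: 0.0289
t 18.65 pos [645.3 103.4 106.8] rot [ 1.7989e+02 -8.0000e-02  7.0080e+01] F [-0.5  0.2 -2.2] w 28.9
rz 0.08 then (tx,ty,tz) [-0.2 -0.9 25.8]  before turn: [-0.2 -1.  25.8]
```

```bash
python3 -m pendant '[{"rx":0,"ry":0,"rz":0,"tx":0,"ty":-0.7,"tz":10,"jaw":10},{"rx":0,"ry":0,"rz":0,"tx":0,"ty":0,"tz":8,"jaw":10},{"rx":0,"ry":0,"rz":0,"tx":0,"ty":0,"tz":4,"jaw":10},{"rx":0,"ry":0,"rz":0,"tx":0,"ty":0,"tz":1.5,"jaw":10},{"rx":0,"ry":0,"rz":0,"tx":0,"ty":0,"tz":1,"jaw":10},{"rx":0,"ry":0,"rz":0,"tx":0,"ty":0,"tz":0.7,"jaw":10},{"rx":0,"ry":0,"rz":0,"tx":0,"ty":0,"tz":0.5,"jaw":10},{"rx":0,"ry":0,"rz":0,"tx":0,"ty":0,"tz":0.5,"jaw":10},{"rx":0,"ry":0,"rz":0,"tx":0,"ty":0,"tz":0,"jaw":10},{"rx":0,"ry":0,"rz":0,"tx":0,"ty":0,"tz":0,"jaw":10}]' 50; python3 go.py 644.4 103.6 81 70; python3 chk.py oblong,square c
```

```text
time_s: 19.48
tool_pos: [0.6431, 0.1039, 0.081]
tool_rot: [-179.9, -0.0, 70.1]
force: [-7.3, -0.5, 12.2]
grip_width: 0.0288
t 19.48 pos [643.1 103.9  81. ] rot [-1.7989e+02 -3.0000e-02  7.0110e+01] F [-7.3 -0.5 12.2] w 28.8
rz 0.11 then (tx,ty,tz) [0.2 1.3 0. ]  before turn: [0.2 1.3 0. ]
top oblong drv [400.9 283.6] [400.8 283.7] -65.2 25.3 plate [436.4 537.3] [436.3 537.2] [146.8 151.3] 83.5 1.4 d [ 35.5 253.6]
top square drv [432.2 -96.1] [432.2 -96.2] -25.9 43.4 plate [431.6 -95.7] [431.6 -95.7] [89.6 89.9] -78.7 43.4 d [-0.5  0.4]
scene oblong drv [401.8 283. ] [401.9 282.8] -63.1 24.9 plate [401.9 280.9] [402.4 280.5] [ 86.7 137.6] -62.5 25.3 d [ 0.1 -2.1]
scene square drv [433.8 -98.1] [434.  -97.9] -33.1 43.0 plate [434.3 -98.2] [434.2 -97.9] [90.3 96. ] -50.7 43.4 d [ 0.5 -0.1]
```

```bash
python3 -m pendant '[{"rx":0,"ry":0,"rz":0,"tx":0,"ty":0,"tz":-1,"jaw":10},{"rx":0,"ry":0,"rz":0,"tx":0,"ty":0.6,"tz":0,"jaw":10},{"rx":0,"ry":0,"rz":0,"tx":0,"ty":0,"tz":0,"jaw":10},{"rx":0,"ry":0,"rz":0,"tx":0,"ty":0,"tz":0,"jaw":10}]' 50; python3 go.py 644.4 103.6 81 70
```

```text
time_s: 19.92
tool_pos: [0.644, 0.1038, 0.0811]
tool_rot: [-179.9, -0.0, 70.1]
force: [-5.2, 0.1, 7.9]
grip_width: 0.0288
t 19.92 pos [644.  103.8  81.1] rot [-1.7994e+02 -3.0000e-02  7.0110e+01] F [-5.2  0.1  7.9] w 28.8
rz 0.11 then (tx,ty,tz) [-0.1  0.5  0.1]  before turn: [-0.1  0.5  0.1]
```

```bash
python3 -m pendant '[{"rx":0,"ry":0,"rz":0,"tx":0,"ty":0,"tz":0,"jaw":50},{"rx":0,"ry":0,"rz":0,"tx":0,"ty":0,"tz":0,"jaw":80},{"rx":0,"ry":0,"rz":0,"tx":0,"ty":0,"tz":-2,"jaw":80},{"rx":0,"ry":0,"rz":0,"tx":0,"ty":0,"tz":-15,"jaw":87},{"rx":0,"ry":0,"rz":0,"tx":0,"ty":0,"tz":-30,"jaw":87},{"rx":0,"ry":0,"rz":0,"tx":0,"ty":0,"tz":-35,"jaw":87},{"rx":0,"ry":0,"rz":0,"tx":0,"ty":0,"tz":-20,"jaw":87},{"rx":0,"ry":0,"rz":0,"tx":-20,"ty":-3,"tz":0,"jaw":87},{"rx":0,"ry":0,"rz":0,"tx":-37,"ty":-6.5,"tz":0,"jaw":87},{"rx":0,"ry":0,"rz":0,"tx":-37,"ty":-6.5,"tz":0,"jaw":87},{"rx":0,"ry":0,"rz":0,"tx":-37,"ty":-6.5,"tz":0,"jaw":87},{"rx":0,"ry":0,"rz":0,"tx":-37,"ty":-6.5,"tz":0,"jaw":87},{"rx":0,"ry":0,"rz":0,"tx":-37,"ty":-6.5,"tz":0,"jaw":87},{"rx":0,"ry":0,"rz":0,"tx":-37,"ty":-6.5,"tz":0,"jaw":87},{"rx":0,"ry":0,"rz":0,"tx":-37,"ty":-6.5,"tz":0,"jaw":87},{"rx":0,"ry":0,"rz":0,"tx":-37,"ty":-6.5,"tz":0,"jaw":87},{"rx":0,"ry":0,"rz":0,"tx":-37,"ty":-6.5,"tz":0,"jaw":87},{"rx":0,"ry":0,"rz":0,"tx":-37,"ty":-6.5,"tz":0,"jaw":87},{"rx":0,"ry":0,"rz":0,"tx":-37,"ty":-6.5,"tz":0,"jaw":87},{"rx":0,"ry":0,"rz":0,"tx":-37,"ty":-6.5,"tz":0,"jaw":87}]' 50; python3 -m pendant '[{"rx":0,"ry":0,"rz":0,"tx":0,"ty":0,"tz":20,"jaw":87},{"rx":0,"ry":0,"rz":0,"tx":0,"ty":0,"tz":30,"jaw":87},{"rx":0,"ry":0,"rz":0,"tx":0,"ty":0,"tz":10,"jaw":87},{"rx":0,"ry":0,"rz":0,"tx":0,"ty":0,"tz":0,"jaw":80},{"rx":0,"ry":0,"rz":0,"tx":0,"ty":0,"tz":0,"jaw":80},{"rx":0,"ry":0,"rz":0,"tx":0,"ty":0,"tz":0,"jaw":80},{"rx":0,"ry":0,"rz":0,"tx":0,"ty":0,"tz":0,"jaw":80}]' 50;python3 go.py 410 -307 30 70; python3 chk.py oblong,square,small d
```

```text
time_s: 21.58
tool_pos: [0.4093, -0.3069, 0.1823]
tool_rot: [179.9, -0.0, 70.1]
force: [1.1, -0.3, -0.6]
grip_width: 0.0869
time_s: 22.17
tool_pos: [0.4114, -0.3054, 0.1234]
tool_rot: [179.9, 0.0, 70.2]
force: [0.5, -0.2, -0.0]
grip_width: 0.0803
t 22.17 pos [ 411.4 -305.4  123.4] rot [179.86   0.    70.15] F [ 0.5 -0.2 -0. ] w 80.3
rz 0.15 then (tx,ty,tz) [-2.  -0.8 93.4]  before turn: [-2.  -1.  93.4]
top oblong drv [400.9 283.6] [400.8 283.7] -65.2 25.3 plate [399.6 283.2] [399.6 283.3] [ 84.4 127.8] -65.6 25.5 d [-1.2 -0.4]
top square drv [432.2 -96.1] [432.2 -96.2] -25.9 43.4 plate [431.7 -95.8] [431.5 -95.6] [89.6 90. ] -75.1 43.4 d [-0.5  0.3]
top small drv [643.4 104.2] [643.8 104.1] 17.6 1.3 plate [642.8 103.5] [642.9 103.5] [82.3 83.1] 31.2 67.3 d [-0.6 -0.7]
scene oblong drv [401.8 283. ] [401.9 282.8] -63.1 24.9 plate [401.8 281.2] [402.  281.5] [ 86.9 135.6] -62.1 25.3 d [ 0.  -1.8]
scene square drv [433.8 -98.1] [434.  -97.9] -33.1 43.0 plate [434.3 -98.2] [434.1 -98. ] [90.  96.1] -48.9 43.4 d [ 0.5 -0.1]
scene small drv [645.5 103.5] [645.9 103.4] -67.7 43.0 plate [645.5 102. ] [646.1 100.6] [82.7 83.3] -50.9 28.2 d [-0.  -1.5]
```

View pics/scene_d.png

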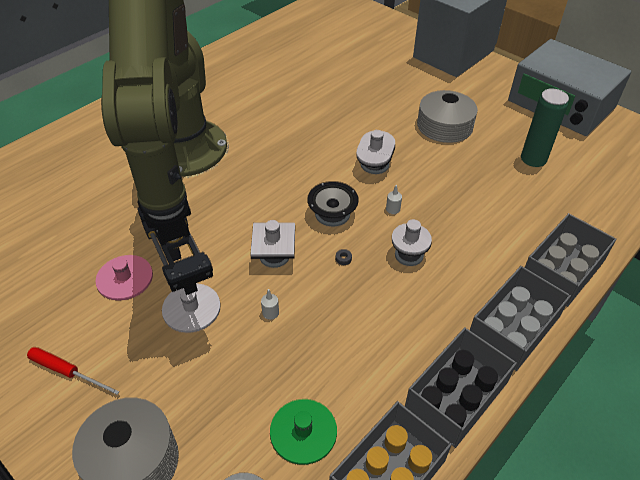

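View pics/top_d.png

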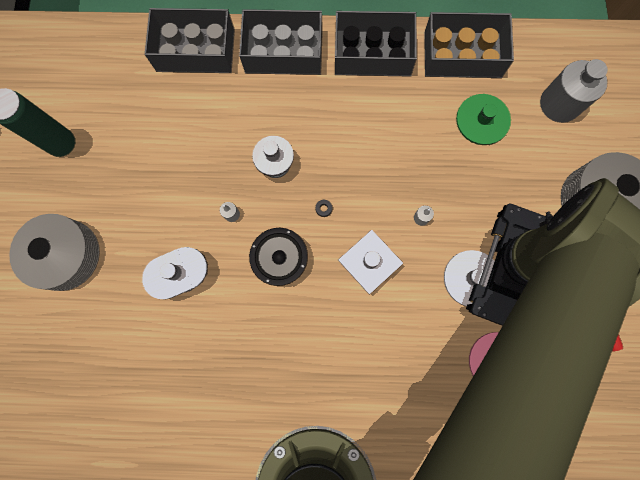

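```bash
python3 -m pendant '[{"rx":0,"ry":0,"rz":0,"tx":-1.7,"ty":-0.8,"tz":25,"jaw":80},{"rx":0,"ry":0,"rz":0,"tx":0,"ty":0,"tz":27,"jaw":80},{"rx":0,"ry":0,"rz":0,"tx":0,"ty":0,"tz":22,"jaw":70},{"rx":0,"ry":0,"rz":0,"tx":0,"ty":0,"tz":13,"jaw":50},{"rx":0,"ry":0,"rz":0,"tx":0,"ty":0,"tz":5,"jaw":40},{"rx":0,"ry":0,"rz":0,"tx":0,"ty":0,"tz":0,"jaw":34},{"rx":0,"ry":0,"rz":0,"tx":0,"ty":0,"tz":0,"jaw":20},{"rx":0,"ry":0,"rz":0,"tx":0,"ty":0,"tz":0,"jaw":10},{"rx":0,"ry":0,"rz":0,"tx":0,"ty":0,"tz":0,"jaw":10},{"rx":0,"ry":0,"rz":0,"tx":0,"ty":0,"tz":0,"jaw":10},{"rx":0,"ry":0,"rz":0,"tx":0,"ty":0,"tz":0,"jaw":10},{"rx":0,"ry":0,"rz":0,"tx":0,"ty":0,"tz":0,"jaw":10}]' 10; python3 go.py 410 -307 30 70; python3 -c "
from h import *
c=shot('wrist','w11.png')"
```

```text
time_s: 23.27
tool_pos: [0.4095, -0.3067, 0.0308]
tool_rot: [179.9, -0.0, 70.1]
force: [-0.8, 0.0, 3.9]
grip_width: 0.0295
t 23.27 pos [ 409.5 -306.7   30.8] rot [ 1.7992e+02 -2.0000e-02  7.0110e+01] F [-0.8  0.   3.9] w 29.5
rz 0.11 then (tx,ty,tz) [-0.1  0.5  0.8]  before turn: [-0.1  0.5  0.8]
```

View pics/w11.png

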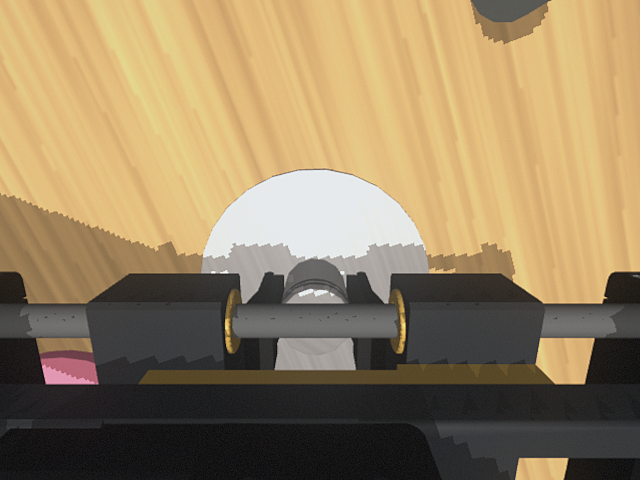

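```bash
python3 -m pendant '[{"rx":0,"ry":0,"rz":0,"tx":0,"ty":0,"tz":0,"jaw":10},{"rx":0,"ry":0,"rz":0,"tx":0,"ty":0,"tz":0,"jaw":10},{"rx":0,"ry":0,"rz":0,"tx":0,"ty":0,"tz":-10,"jaw":10},{"rx":0,"ry":0,"rz":0,"tx":0,"ty":0,"tz":-25,"jaw":10},{"rx":0,"ry":0,"rz":0,"tx":0,"ty":0,"tz":-35,"jaw":10},{"rx":0,"ry":0,"rz":0,"tx":0,"ty":0,"tz":-38,"jaw":10},{"rx":0,"ry":0,"rz":0,"tx":0,"ty":0,"tz":-37,"jaw":10},{"rx":0,"ry":0,"rz":0,"tx":34.8,"ty":0,"tz":0,"jaw":10},{"rx":0,"ry":0,"rz":0,"tx":34.8,"ty":0,"tz":0,"jaw":10},{"rx":0,"ry":0,"rz":0,"tx":34.8,"ty":0,"tz":0,"jaw":10},{"rx":0,"ry":0,"rz":0,"tx":34.8,"ty":0,"tz":0,"jaw":10},{"rx":0,"ry":0,"rz":0,"tx":34.8,"ty":0,"tz":0,"jaw":10},{"rx":0,"ry":0,"rz":0,"tx":34.8,"ty":-0.6,"tz":0,"jaw":10},{"rx":0,"ry":0,"rz":0,"tx":28,"ty":-17.4,"tz":0,"jaw":10},{"rx":0,"ry":0,"rz":0,"tx":28,"ty":-17.4,"tz":0,"jaw":10},{"rx":0,"ry":0,"rz":0,"tx":28,"ty":-17.4,"tz":0,"jaw":10},{"rx":0,"ry":0,"rz":0,"tx":28,"ty":-17.4,"tz":0,"jaw":10},{"rx":0,"ry":0,"rz":0,"tx":28,"ty":-17.4,"tz":0,"jaw":10},{"rx":0,"ry":0,"rz":0,"tx":28.2,"ty":-17.4,"tz":0,"jaw":10}]' 50; python3 -m pendant '[{"rx":0,"ry":0,"rz":0,"tx":0,"ty":0,"tz":15,"jaw":10},{"rx":0,"ry":0,"rz":0,"tx":0,"ty":0,"tz":25,"jaw":10},{"rx":0,"ry":0,"rz":0,"tx":0,"ty":0,"tz":20,"jaw":10},{"rx":0,"ry":0,"rz":0,"tx":0,"ty":0,"tz":10,"jaw":10},{"rx":0,"ry":0,"rz":0,"tx":0,"ty":0,"tz":0,"jaw":10},{"rx":0,"ry":0,"rz":0,"tx":0,"ty":0,"tz":0,"jaw":10},{"rx":0,"ry":0,"rz":0,"tx":0,"ty":0,"tz":0,"jaw":10},{"rx":0,"ry":0,"rz":0,"tx":0,"ty":0,"tz":0,"jaw":10}]' 50; python3 go.py 438.9 84.0 80.8 70
```

```text
time_s: 24.9
tool_pos: [0.4372, 0.0846, 0.1749]
tool_rot: [-180.0, 0.0, 70.1]
force: [1.4, -0.1, -3.7]
grip_width: 0.0294
time_s: 25.57
tool_pos: [0.4395, 0.0839, 0.1064]
tool_rot: [179.9, -0.1, 70.1]
force: [0.1, 0.5, -2.6]
grip_width: 0.0289
t 25.57 pos [439.5  83.9 106.4] rot [ 1.7989e+02 -1.0000e-01  7.0080e+01] F [ 0.1  0.5 -2.6] w 28.9
rz 0.08 then (tx,ty,tz) [-0.1 -0.6 25.6]  before turn: [-0.1 -0.7 25.6]
```

```bash
python3 -m pendant '[{"rx":0,"ry":0,"rz":0,"tx":0,"ty":-0.3,"tz":10,"jaw":10},{"rx":0,"ry":0,"rz":0,"tx":0,"ty":0,"tz":8,"jaw":10},{"rx":0,"ry":0,"rz":0,"tx":0,"ty":0,"tz":4,"jaw":10},{"rx":0,"ry":0,"rz":0,"tx":0,"ty":0,"tz":1.5,"jaw":10},{"rx":0,"ry":0,"rz":0,"tx":0,"ty":0,"tz":1,"jaw":10},{"rx":0,"ry":0,"rz":0,"tx":0,"ty":0,"tz":0.7,"jaw":10},{"rx":0,"ry":0,"rz":0,"tx":0,"ty":0,"tz":0.4,"jaw":10},{"rx":0,"ry":0,"rz":0,"tx":0,"ty":0,"tz":0,"jaw":10},{"rx":0,"ry":0,"rz":0,"tx":0,"ty":0,"tz":0,"jaw":10}]' 50; python3 go.py 438.9 84 80.8 70
```

```text
time_s: 26.32
tool_pos: [0.4372, 0.0836, 0.0807]
tool_rot: [-179.8, 0.1, 70.1]
force: [-8.8, -3.1, 13.9]
grip_width: 0.0287
t 26.32 pos [437.2  83.6  80.7] rot [-1.7984e+02  6.0000e-02  7.0100e+01] F [-8.8 -3.1 13.9] w 28.7
rz 0.1 then (tx,ty,tz) [ 1.   1.4 -0.1]  before turn: [ 1.   1.4 -0.1]
```

```bash
python3 -m pendant '[{"rx":0,"ry":0,"rz":0,"tx":0,"ty":0,"tz":-1.3,"jaw":10},{"rx":0,"ry":0,"rz":0,"tx":0.4,"ty":0.6,"tz":0,"jaw":10},{"rx":0,"ry":0,"rz":0,"tx":0,"ty":0,"tz":0,"jaw":10},{"rx":0,"ry":0,"rz":0,"tx":0,"ty":0,"tz":0,"jaw":10}]' 50; python3 go.py 438.9 84 80.8 70
```

```text
time_s: 26.65
tool_pos: [0.4393, 0.0841, 0.0808]
tool_rot: [180.0, -0.0, 70.1]
force: [0.2, 1.0, -1.5]
grip_width: 0.0287
t 26.65 pos [439.3  84.1  80.8] rot [ 1.7996e+02 -2.0000e-02  7.0100e+01] F [ 0.2  1.  -1.5] w 28.7
rz 0.1 then (tx,ty,tz) [-0.2 -0.3 -0. ]  before turn: [-0.2 -0.3 -0. ]
```

```bash
python3 -m pendant '[{"rx":0,"ry":0,"rz":0,"tx":0,"ty":0,"tz":0.5,"jaw":10},{"rx":0,"ry":0,"rz":0,"tx":0,"ty":0,"tz":0,"jaw":10},{"rx":0,"ry":0,"rz":0,"tx":0,"ty":0,"tz":0,"jaw":50},{"rx":0,"ry":0,"rz":0,"tx":0,"ty":0,"tz":0,"jaw":80},{"rx":0,"ry":0,"rz":0,"tx":0,"ty":0,"tz":-2,"jaw":80},{"rx":0,"ry":0,"rz":0,"tx":0,"ty":0,"tz":-15,"jaw":87},{"rx":0,"ry":0,"rz":0,"tx":0,"ty":0,"tz":-35,"jaw":87},{"rx":0,"ry":0,"rz":0,"tx":0,"ty":0,"tz":-40,"jaw":87},{"rx":0,"ry":0,"rz":0,"tx":-28,"ty":17.4,"tz":-5,"jaw":87},{"rx":0,"ry":0,"rz":0,"tx":-28,"ty":17.4,"tz":0,"jaw":87},{"rx":0,"ry":0,"rz":0,"tx":-28,"ty":17.4,"tz":0,"jaw":87},{"rx":0,"ry":0,"rz":0,"tx":-28,"ty":17.4,"tz":0,"jaw":87},{"rx":0,"ry":0,"rz":0,"tx":-28,"ty":17.4,"tz":0,"jaw":87},{"rx":0,"ry":0,"rz":0,"tx":-28,"ty":17.4,"tz":0,"jaw":87},{"rx":0,"ry":0,"rz":0,"tx":-34,"ty":7,"tz":0,"jaw":87},{"rx":0,"ry":0,"rz":0,"tx":-34,"ty":7,"tz":0,"jaw":87},{"rx":0,"ry":0,"rz":0,"tx":-34,"ty":7,"tz":0,"jaw":87},{"rx":0,"ry":0,"rz":0,"tx":-34,"ty":7,"tz":0,"jaw":87},{"rx":0,"ry":0,"rz":0,"tx":-34,"ty":7,"tz":0,"jaw":87},{"rx":0,"ry":0,"rz":0,"tx":-20,"ty":4,"tz":0,"jaw":87}]' 50; python3 chk.py oblong,square,small,large e; python3 go.py 400 284 160 110
```

```text
time_s: 28.32
tool_pos: [0.4504, -0.3056, 0.1776]
tool_rot: [179.9, 0.1, 69.9]
force: [0.9, -0.2, -0.1]
grip_width: 0.0868
top oblong drv [400.9 283.6] [400.8 283.7] -65.2 25.3 plate [399.6 283.3] [399.5 283.3] [ 84.5 127.8] -65.5 25.3 d [-1.3 -0.3]
top square drv [432.2 -96.1] [432.2 -96.2] -25.9 43.4 plate [431.4 -95.7] [431.5 -95.6] [89.6 90.1] -36.7 43.3 d [-0.7  0.4]
top small drv [643.4 104.2] [643.8 104.1] 17.6 1.3 plate [642.8 103.5] [642.9 103.5] [82.3 83.1] 23.6 67.3 d [-0.6 -0.7]
top large drv [438.1  84. ] [437.8  84.5] 73.1 1.5 plate [438.7  83.3] [438.2  83.1] [114.5 113.7] 21.2 46.8 d [ 0.6 -0.7]
scene oblong drv [401.8 283. ] [401.9 282.8] -63.1 24.9 plate [401.8 281.4] [402.  281.5] [ 86.9 135.6] -62.0 25.3 d [-0.  -1.6]
scene square drv [433.8 -98.1] [434.  -97.9] -33.1 43.0 plate [434.4 -98.1] [434.2 -97.9] [90.1 96.1] -46.4 43.4 d [ 0.6 -0. ]
scene small drv [645.5 103.5] [645.9 103.4] -67.7 43.0 plate [645.9 101.6] [646.3 101.8] [82.1 85.7] -51.3 36.7 d [ 0.3 -1.9]
scene large drv [439.5  83.2] [439.5  83.3] -55.9 43.1 plate [440.7  81.6] [441.8  80.8] [114.6 118.7] -48.2 43.1 d [ 1.2 -1.6]
t 28.42 pos [ 449.9 -306.2  177.5] rot [179.97   0.18  69.68] F [-0.2 -0.4  0.9] w 87.0
rz -40.32 then (tx,ty,tz) [571.7 155.   17.5]  before turn: [ 536.2 -251.7   15.7]
```

```bash
python3 - <<'E'
import cv2,numpy as np
a=cv2.imread('pics/top_e.png')[130:310,130:420]; cv2.imwrite('pics/c4.png',cv2.resize(a,(797,495),interpolation=cv2.INTER_CUBIC))
a=cv2.imread('pics/scene_e.png')[115:285,235:445]; cv2.imwrite('pics/c5.png',cv2.resize(a,(735,595),interpolation=cv2.INTER_CUBIC))
E
```

```text
(no output)
```

View pics/c4.png

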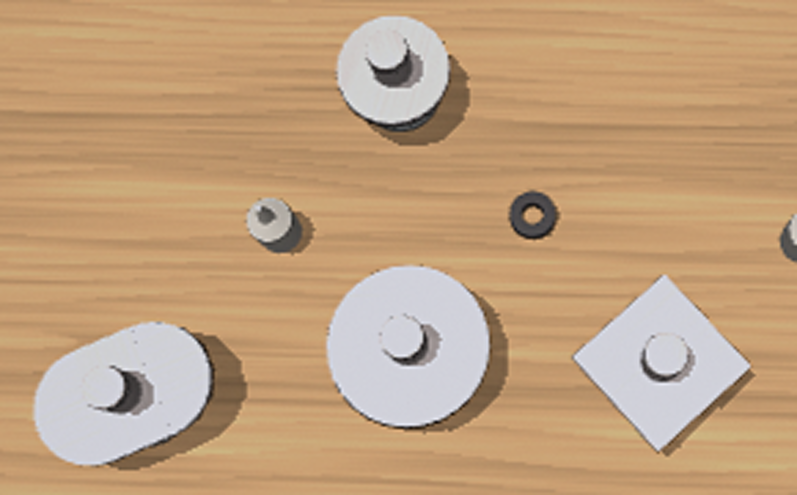

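View pics/c5.png

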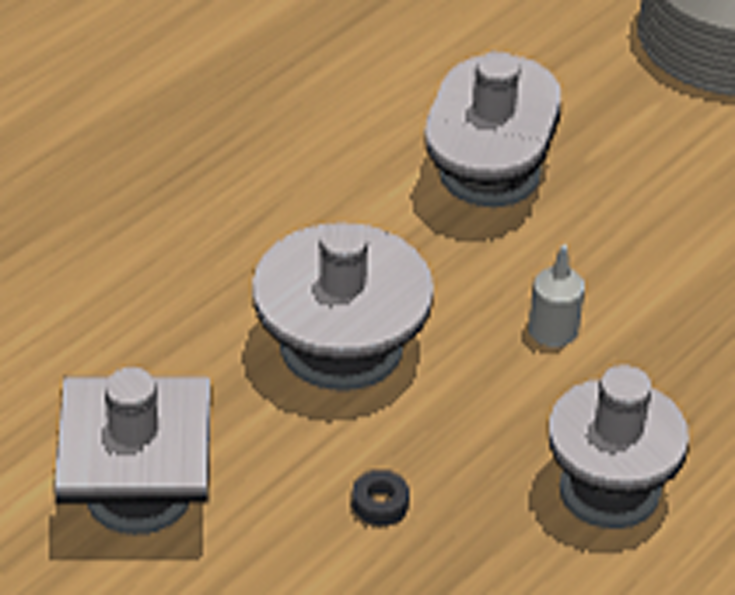

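```bash
python3 - <<'E'
from wm import *
def mid(c,p,z,lo,hi):
    P=pts(c); m=((P[...,2]>lo)&(P[...,2]<hi)&(c['range_z']>0)).astype(np.uint8)
    k,l,s,ce=cv2.connectedComponentsWithStats(m); t=proj(c,[*p,z])[0]
    i=min([i for i in range(1,k) if s[i,4]>300],key=lambda i:np.hypot(*(ce[i]-t)))
    v,u=np.nonzero(l==i)
    # robust: columns' density-weighted extremes (mean of per-row extremes near widest)
    rows=np.unique(v); ex=np.array([[u[v==r].min(),u[v==r].max()] for r in rows])
    L=np.sort(ex[:,0])[:5].mean(); R=np.sort(ex[:,1])[-5:].mean()
    return (L+R)/2-t[0], R-L
for n in('scene','top'):
    c0=dict(np.load(f'pics/{n}0.png.npz'));c=dict(np.load(f'pics/{n}_e.png.npz'))
    for w in D:
        a,wa=mid(c0,D[w],.05,.044,.056); b,wb=mid(c,D[w],.058,.0525,.0655)
        T=c['world_to_cam']; d=-(T[:3,:3]@np.array([*D[w],.055])+T[:3,3])[2]
        print(n,w,'width px',wa,wb,'shift along image right mm',round((b-a)*d/K(c)*1000,2),'dir',T[0,:2].round(2))
E
```

```text
scene large width px 50.60000000000002 51.0 shift along image right mm 0.3 dir [0.73 0.68]
scene small width px 38.39999999999998 38.60000000000002 shift along image right mm -0.71 dir [0.73 0.68]
scene oblong width px 37.0 37.80000000000001 shift along image right mm -1.55 dir [0.73 0.68]
scene square width px 43.0 43.400000000000006 shift along image right mm 0.02 dir [0.73 0.68]
top large width px 58.0 58.0 shift along image right mm 0.87 dir [ 0.03 -1.  ]
top small width px 39.80000000000001 40.19999999999999 shift along image right mm 0.95 dir [ 0.03 -1.  ]
top oblong width px 63.0 63.80000000000001 shift along image right mm -0.14 dir [ 0.03 -1.  ]
top square width px 62.0 62.19999999999999 shift along image right mm -0.48 dir [ 0.03 -1.  ]
```

```bash
python3 -m pendant '[{"rx":0,"ry":0,"rz":0,"tx":34.6,"ty":-4.5,"tz":0,"jaw":87},{"rx":0,"ry":0,"rz":0,"tx":34.6,"ty":-4.5,"tz":0,"jaw":87},{"rx":0,"ry":0,"rz":0,"tx":34.6,"ty":-4.5,"tz":0,"jaw":87},{"rx":0,"ry":0,"rz":0,"tx":34.6,"ty":-4.5,"tz":0,"jaw":87},{"rx":0,"ry":0,"rz":0,"tx":34.6,"ty":-4.5,"tz":0,"jaw":87},{"rx":0,"ry":0,"rz":0,"tx":34.6,"ty":-4.5,"tz":0,"jaw":87},{"rx":0,"ry":0,"rz":0,"tx":34.6,"ty":-4.5,"tz":0,"jaw":87},{"rx":0,"ry":0,"rz":0,"tx":34.6,"ty":-4.5,"tz":0,"jaw":87},{"rx":0,"ry":0,"rz":0,"tx":34.6,"ty":-4.5,"tz":0,"jaw":87},{"rx":0,"ry":0,"rz":0,"tx":28,"ty":-26.3,"tz":0,"jaw":87},{"rx":0,"ry":0,"rz":0,"tx":28,"ty":-26.3,"tz":0,"jaw":87},{"rx":0,"ry":0,"rz":0,"tx":28,"ty":-26.3,"tz":0,"jaw":87},{"rx":0,"ry":0,"rz":0,"tx":28,"ty":-26.3,"tz":0,"jaw":87},{"rx":0,"ry":0,"rz":0,"tx":28,"ty":-26.3,"tz":0,"jaw":87},{"rx":0,"ry":0,"rz":0,"tx":28,"ty":-26.3,"tz":0,"jaw":87},{"rx":0,"ry":0,"rz":0,"tx":28,"ty":-26.3,"tz":0,"jaw":87},{"rx":0,"ry":0,"rz":0,"tx":28,"ty":-26.3,"tz":0,"jaw":87}]' 50; python3 -m pendant '[{"rx":0,"ry":0,"rz":-6.7,"tx":0,"ty":0,"tz":0,"jaw":87},{"rx":0,"ry":0,"rz":-6.7,"tx":0,"ty":0,"tz":0,"jaw":87},{"rx":0,"ry":0,"rz":-6.7,"tx":0,"ty":0,"tz":0,"jaw":87},{"rx":0,"ry":0,"rz":-6.7,"tx":0,"ty":0,"tz":0,"jaw":87},{"rx":0,"ry":0,"rz":-6.7,"tx":0,"ty":0,"tz":0,"jaw":87},{"rx":0,"ry":0,"rz":-6.7,"tx":0,"ty":0,"tz":0,"jaw":87},{"rx":0,"ry":0,"rz":0,"tx":0,"ty":0,"tz":0,"jaw":87},{"rx":0,"ry":0,"rz":0,"tx":0,"ty":0,"tz":0,"jaw":87},{"rx":0,"ry":0,"rz":0,"tx":0,"ty":0,"tz":0,"jaw":87}]' 50; python3 go.py 400.4 284.3 80 110
```

```text
time_s: 29.83
tool_pos: [0.3961, 0.2898, 0.1775]
tool_rot: [-180.0, -0.0, 70.2]
force: [1.8, 0.2, -0.9]
grip_width: 0.087
time_s: 30.58
tool_pos: [0.3977, 0.2878, 0.1773]
tool_rot: [-180.0, -0.0, 110.2]
force: [-0.0, 0.7, -1.0]
grip_width: 0.0868
t 30.58 pos [397.7 287.8 177.3] rot [-1.8000e+02 -1.0000e-02  1.1019e+02] F [-0.   0.7 -1. ] w 86.8
rz 0.19 then (tx,ty,tz) [-4.2  1.4 97.3]  before turn: [-4.2  1.3 97.3]
```

```bash
python3 -m pendant '[{"rx":0,"ry":0,"rz":0,"tx":-4.2,"ty":1.4,"tz":20,"jaw":80},{"rx":0,"ry":0,"rz":0,"tx":0,"ty":0,"tz":30,"jaw":80},{"rx":0,"ry":0,"rz":0,"tx":0,"ty":0,"tz":25,"jaw":70},{"rx":0,"ry":0,"rz":0,"tx":0,"ty":0,"tz":14,"jaw":50},{"rx":0,"ry":0,"rz":0,"tx":0,"ty":0,"tz":7,"jaw":45},{"rx":0,"ry":0,"rz":0,"tx":0,"ty":0,"tz":0,"jaw":40},{"rx":0,"ry":0,"rz":0,"tx":0,"ty":0,"tz":0,"jaw":40},{"rx":0,"ry":0,"rz":0,"tx":0,"ty":0,"tz":0,"jaw":40}]' 10; python3 go.py 400.4 284.3 80 110
```

```text
time_s: 31.25
tool_pos: [0.4017, 0.2847, 0.0826]
tool_rot: [179.9, -0.1, 110.3]
force: [0.4, 0.0, -0.4]
grip_width: 0.048
t 31.25 pos [401.7 284.7  82.6] rot [ 1.7987e+02 -6.0000e-02  1.1028e+02] F [ 0.4  0.  -0.4] w 48.0
rz 0.28 then (tx,ty,tz) [ 0.1 -1.4  2.6]  before turn: [ 0.1 -1.4  2.5]
```

```bash
python3 -m pendant '[{"rx":0,"ry":0,"rz":0,"tx":0,"ty":0.2,"tz":0,"jaw":36},{"rx":0,"ry":0,"rz":0,"tx":0,"ty":0,"tz":0,"jaw":32},{"rx":0,"ry":0,"rz":0,"tx":0,"ty":0,"tz":0,"jaw":28},{"rx":0,"ry":0,"rz":0,"tx":0,"ty":0,"tz":0,"jaw":20},{"rx":0,"ry":0,"rz":0,"tx":0,"ty":0,"tz":0,"jaw":20},{"rx":0,"ry":0,"rz":0,"tx":0,"ty":0,"tz":0,"jaw":20},{"rx":0,"ry":0,"rz":0,"tx":0,"ty":0,"tz":0,"jaw":20},{"rx":0,"ry":0,"rz":0,"tx":0,"ty":0,"tz":0,"jaw":20}]' 10; python3 go.py 400.4 284.3 80 110
```

```text
time_s: 31.92
tool_pos: [0.4011, 0.2842, 0.0818]
tool_rot: [180.0, -0.0, 110.3]
force: [-3.1, -0.1, 5.5]
grip_width: 0.0297
t 31.92 pos [401.1 284.2  81.8] rot [ 1.800e+02 -2.000e-02  1.103e+02] F [-3.1 -0.1  5.5] w 29.7
rz 0.3 then (tx,ty,tz) [ 0.3 -0.6  1.8]  before turn: [ 0.3 -0.6  1.8]
```

```bash
python3 -m pendant '[{"rx":0,"ry":0,"rz":0,"tx":0,"ty":0.5,"tz":-0.5,"jaw":20},{"rx":0,"ry":0,"rz":0,"tx":0,"ty":0.4,"tz":0,"jaw":20},{"rx":0,"ry":0,"rz":0,"tx":0,"ty":0,"tz":0,"jaw":20},{"rx":0,"ry":0,"rz":0,"tx":0,"ty":0,"tz":0,"jaw":20}]' 20; python3 go.py 400.4 284.3 80 110
```

```text
time_s: 32.25
tool_pos: [0.4013, 0.2842, 0.0818]
tool_rot: [-179.9, -0.0, 110.3]
force: [-3.4, -1.2, 5.0]
grip_width: 0.0293
t 32.25 pos [401.3 284.2  81.8] rot [-1.7992e+02 -1.0000e-02  1.1031e+02] F [-3.4 -1.2  5. ] w 29.3
rz 0.31 then (tx,ty,tz) [ 0.4 -0.8  1.8]  before turn: [ 0.4 -0.8  1.8]
```

```bash
python3 -m pendant '[{"rx":0,"ry":0,"rz":0,"tx":0,"ty":0.4,"tz":-0.5,"jaw":20},{"rx":0,"ry":0,"rz":0,"tx":0,"ty":0.4,"tz":0,"jaw":20},{"rx":0,"ry":0,"rz":0,"tx":0,"ty":0,"tz":0,"jaw":20},{"rx":0,"ry":0,"rz":0,"tx":0,"ty":0,"tz":0,"jaw":20}]' 20; python3 go.py 400.4 284.3 80 110
```

```text
time_s: 32.58
tool_pos: [0.4028, 0.2844, 0.0819]
tool_rot: [-180.0, 0.0, 110.3]
force: [0.1, -0.0, -2.6]
grip_width: 0.0294
t 32.58 pos [402.8 284.4  81.9] rot [-1.8000e+02  2.0000e-02  1.1029e+02] F [ 0.1 -0.  -2.6] w 29.4
rz 0.29 then (tx,ty,tz) [ 0.7 -2.3  1.9]  before turn: [ 0.7 -2.3  1.9]
```

```bash
python3 -m pendant '[{"rx":0,"ry":0,"rz":0,"tx":0.2,"ty":-0.6,"tz":0,"jaw":20},{"rx":0,"ry":0,"rz":0,"tx":0,"ty":0,"tz":0.4,"jaw":20},{"rx":0,"ry":0,"rz":0,"tx":0,"ty":0,"tz":0.2,"jaw":20},{"rx":0,"ry":0,"rz":0,"tx":0,"ty":0,"tz":0,"jaw":20},{"rx":0,"ry":0,"rz":0,"tx":0,"ty":0,"tz":0,"jaw":20}]' 20; python3 go.py 400.4 284.3 80 110
```

```text
time_s: 33.0
tool_pos: [0.4021, 0.2844, 0.0818]
tool_rot: [-180.0, 0.0, 110.3]
force: [-1.0, -2.0, 1.4]
grip_width: 0.0296
t 33.0 pos [402.1 284.4  81.8] rot [-180.     0.   110.3] F [-1.  -2.   1.4] w 29.6
rz 0.3 then (tx,ty,tz) [ 0.4 -1.7  1.8]  before turn: [ 0.5 -1.7  1.8]
```

```bash
python3 -m pendant '[{"rx":0,"ry":0,"rz":0,"tx":0,"ty":0,"tz":0.3,"jaw":20},{"rx":0,"ry":0,"rz":0,"tx":0,"ty":0,"tz":0,"jaw":36},{"rx":0,"ry":0,"rz":0,"tx":0,"ty":0,"tz":0,"jaw":60},{"rx":0,"ry":0,"rz":0,"tx":0,"ty":0,"tz":0,"jaw":80},{"rx":0,"ry":0,"rz":0,"tx":0,"ty":0,"tz":-2,"jaw":80},{"rx":0,"ry":0,"rz":0,"tx":0,"ty":0,"tz":-15,"jaw":80},{"rx":0,"ry":0,"rz":0,"tx":0,"ty":0,"tz":-35,"jaw":80},{"rx":0,"ry":0,"rz":0,"tx":0,"ty":0,"tz":-40,"jaw":80},{"rx":0,"ry":0,"rz":0,"tx":35,"ty":0,"tz":-20,"jaw":80},{"rx":0,"ry":0,"rz":0,"tx":37,"ty":0,"tz":0,"jaw":80},{"rx":0,"ry":0,"rz":0,"tx":37,"ty":0,"tz":0,"jaw":80},{"rx":0,"ry":0,"rz":0,"tx":37,"ty":0,"tz":0,"jaw":80},{"rx":0,"ry":0,"rz":0,"tx":37,"ty":0,"tz":0,"jaw":80},{"rx":0,"ry":0,"rz":0,"tx":37,"ty":0,"tz":0,"jaw":80},{"rx":0,"ry":0,"rz":0,"tx":30,"ty":0,"tz":0,"jaw":80},{"rx":0,"ry":0,"rz":0,"tx":0,"ty":0,"tz":0,"jaw":80},{"rx":0,"ry":0,"rz":0,"tx":0,"ty":0,"tz":0,"jaw":80},{"rx":0,"ry":0,"rz":0,"tx":0,"ty":0,"tz":0,"jaw":80}]' 20; python3 chk.py oblong,square,small,large f
```

```text
time_s: 34.5
tool_pos: [0.3159, 0.5184, 0.1931]
tool_rot: [180.0, 0.1, 110.3]
force: [0.5, 0.1, 0.1]
grip_width: 0.0798
top oblong drv [400.9 283.6] [400.8 283.7] -65.2 25.3 plate [401.1 283.7] [401.2 283.8] [ 84.9 127.2] -65.3 24.4 d [0.2 0.1]
top square drv [432.2 -96.1] [432.2 -96.2] -25.9 43.4 plate [431.4 -95.7] [431.5 -95.6] [89.6 90.1] -35.9 43.3 d [-0.7  0.4]
top small drv [643.4 104.2] [643.8 104.1] 17.6 1.3 plate [642.6 103.4] [642.  103.9] [82.9 83.2] 32.8 1.2 d [-0.7 -0.8]
top large drv [438.1  84. ] [437.8  84.5] 73.1 1.5 plate [438.7  83.3] [438.2  83.1] [114.5 113.7] 29.3 46.8 d [ 0.6 -0.8]
scene oblong drv [401.8 283. ] [401.9 282.8] -63.1 24.9 plate [403.2 281.8] [402.8 281.8] [ 85.3 135.5] -63.2 26.4 d [ 1.4 -1.2]
scene square drv [433.8 -98.1] [434.  -97.9] -33.1 43.0 plate [434.3 -98.2] [434.2 -97.9] [90.2 96.1] -49.6 43.4 d [ 0.6 -0.2]
scene small drv [645.5 103.5] [645.9 103.4] -67.7 43.0 plate [645.9 101.5] [646.1 100.6] [82.7 83.3] -47.6 28.2 d [ 0.4 -1.9]
scene large drv [439.5  83.2] [439.5  83.3] -55.9 43.1 plate [440.7  81.5] [441.8  80.8] [114.6 118.7] -51.0 43.1 d [ 1.1 -1.7]
```

View pics/top_f.png

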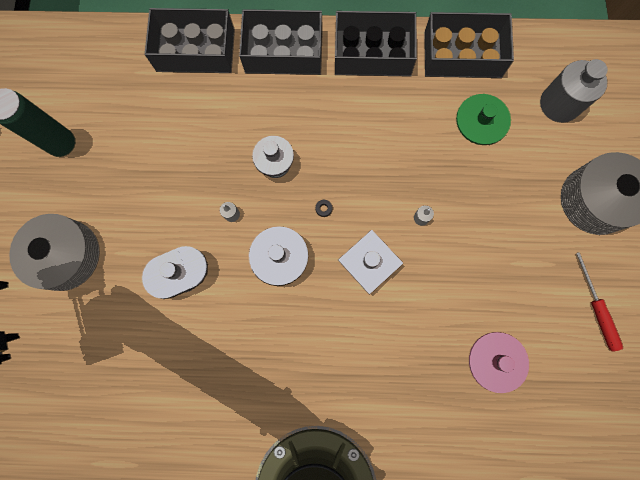

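View pics/scene_f.png

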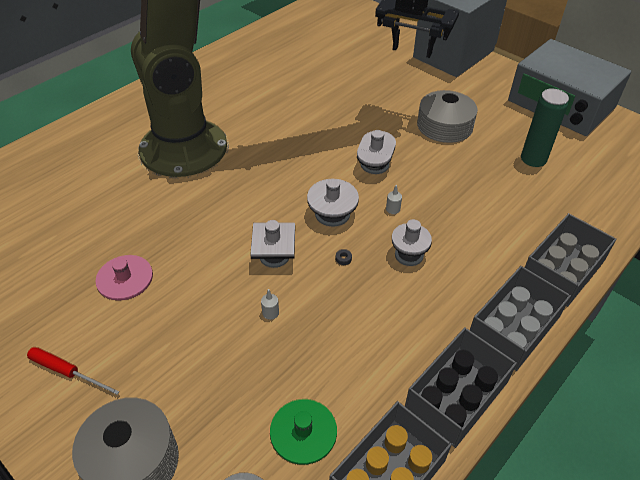

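All four plates sit on their loudspeakers: in the top picture, oblong (175,272), large (279,256), square (371,262) and small (273,157). The glue bottles still stand at (229,211) and (425,215), and the arm is clear. I'm handing it in.

```bash
python3 -c "
from cell import env
print(env.sign_off())"
```

```text
the job is handed in; nothing more can be done
None
```

All four plain aluminium plates are on their matching loudspeakers, knob up and released, and the job was handed in at about 34.6 s. The green and pink look-alikes were left alone. The oblong plate first sat about 1.5 mm off, so I gripped it again and moved it.

| Plate | Offset from its rim, top camera (x, y, mm) | Offset from its rim, scene camera (x, y, mm) |
|---|---|---|
| Oblong | 0.2, 0.1 | 1.4, −1.2 |
| Square | −0.7, 0.4 | 0.6, −0.2 |
| Small | −0.7, −0.8 | 0.4, −1.9 |
| Large | 0.6, −0.8 | 1.1, −1.7 |

- **Alignment:** the angles of the oblong and square plates match their rims to about 1°.
- **Disagreement between cameras:** the scene camera reads up to 2 mm off for the oblong and the two round plates. I put this down mostly to the knobs and side walls seen at its oblique angle. A side-to-side check in that view, made before the oblong was moved, gave under 1 mm for the other three. I did not repeat it for the oblong.
- **Bystanders:** both glue bottles still stand at their original pixels in the top picture. The largest force I read was about 17 N, as the large plate touched down.

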